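# Sort salvaged power-supply parts into the two-tier stand and the bin

### The job

Sort the parts salvaged from the power supply: both heat sinks flat, fins up, in the lower tray of the two-tier stand, the tall capacitor upright in the upper tray, and the heavy transformer upright in the grey bin. The upper tray has to be set on the stand, all four corner holes down over their posts and resting level on the shoulders, once the heat sinks are in beneath it. Leave the solder reel and the flux jar where they stand.

Things in the scene. Friction and masses are not known exactly. Their poses are not given: they have to be found in the camera images.
- heat_sink_1: Finned aluminium heat sink, a block 45 mm (x) by 40 mm (y) by 28 mm high, 0.09 kg, fins up and running along its x; lies flat on the mat. Grip it across its y (40 mm). Origin: centre of its underside, z up. The mat's top, on which everything stands, is at z = 3 mm.
- heat_sink_2: A second heat sink, the same in every way as heat_sink_1.
- capacitor: Large can capacitor, an upright cylinder of 35 mm diameter and 52 mm height, black sleeve, aluminium top with a cross-shaped vent, 0.08 kg. Too tall for the space under the upper tray. Origin: centre of its underside, z up.
- transformer: Small mains transformer, 0.26 kg, 42 mm high: base plate 50 mm (x) by 42 mm (y), 4 mm thick; laminated iron core 50 mm (x) by 20 mm (y) from base to top; copper winding 34 mm (x) by 40 mm (y) round it from 10 to 36 mm height. Grip across the core (50 mm, closing along x) or the winding (40 mm, along y). Origin: centre of its underside, z up.
- stand: Fixed lower tier: grey tray, a steel post in each corner. 210 mm (x) by 140 mm (y), walls 3 mm thick, 22 mm high, inner floor 3 mm up. Posts at x = +-91, y = +-56 mm: 15 mm thick to a shoulder 50 mm up, then a 9 mm pin to 59 mm and a taper to its tip at 71 mm. The upper tray's underside rests on the shoulders, above the heat sinks. Heights from the origin: centre of its underside, z up.
- upper_tray: Loose upper tier, 0.4 kg: grey tray 210 mm (x) by 140 mm (y), floor 5 mm thick, 3 mm walls 28 mm high, a 13 mm hole in each floor corner at x = +-91, y = +-56 mm; fits either way round. Handle in the middle: black bar 80 mm long (x), 12 mm wide (y), 52 to 66 mm up; pinch it across y. Clear floor from each end of the handle (x = +-40) to the end walls. Origin: centre of its underside, z up.
- bin: Fixed grey plastic open bin without posts, outside 110 mm (x) by 150 mm (y), 42 mm high, walls and floor 3 mm thick. Origin: centre of its underside, z up.
- solder_reel: Bystander: loose solder reel standing on its flange, 50 mm diameter, 32 mm high, white flanges. Not to be disturbed. Origin: centre of its underside, z up.
- flux_jar: Bystander: loose small flux jar, 38 mm diameter, 40 mm high, black cap and pale label. Not to be disturbed. Origin: centre of its underside, z up.
Mind the look-alikes: they are no part of the job. Leave any green look-alike of the transformer alone.

How it is judged:
At the end, for the whole second after the job is handed in: Heat sinks flat on the stand's lower floor; upper tray on its four shoulders (centre within 5 mm, underside 46 to 52.5 mm above the stand's origin, tilt under 0.03 rad); capacitor upright on the upper tray's floor, transformer upright on the bin's floor (tilt under 0.1 rad); all at rest (x of heat_sink_1 in the frame of stand between -0.085 and 0.085 m and y of heat_sink_1 in the frame of stand between -0.054 and 0.054 m and z of heat_sink_1 in the frame of stand between 0 and 0.007 m and angle between each of heat_sink_1, heat_sink_2, capacitor, transformer's own z axis and vertical below 0.1 rad and linear speed of each of heat_sink_1, heat_sink_2, upper_tray, capacitor, transformer below 0.02 m/s and angular speed of each of heat_sink_1, heat_sink_2, upper_tray, capacitor, transformer below 0.2 rad/s and x of heat_sink_2 in the frame of stand between -0.085 and 0.085 m and y of heat_sink_2 in the frame of stand between -0.054 and 0.054 m and z of heat_sink_2 in the frame of stand between 0 and 0.007 m and horizontal distance between upper_tray and stand below 0.005 m and angle between the x axis of upper_tray and the x axis of stand, either way round below 0.07 rad and z of upper_tray in the frame of stand between 0.046 and 0.0525 m and angle between upper_tray's own z axis and vertical below 0.03 rad and x of capacitor in the frame of upper_tray between -0.09 and 0.09 m and y of capacitor in the frame of upper_tray between -0.055 and 0.055 m and z of capacitor in the frame of upper_tray between 0.002 and 0.009 m and x of transformer in the frame of bin between -0.04 and 0.04 m and y of transformer in the frame of bin between -0.06 and 0.06 m and z of transformer in the frame of bin between 0 and 0.007 m); the robot touches nothing.
It fails at once if the solder reel or the flux jar is pushed more than 25 mm or knocked over (distance of any of solder_reel, flux_jar from where it was at the start of the episode above 0.025 m or angle between any of solder_reel, flux_jar's own z axis and vertical above 0.6 rad).
It also fails if it takes over 136 s, if anything falls off the work surface, if the arm or the gripper's body presses on something with over 40 N, if the wrist force passes 120 N, or if a joint passes its speed limit or range.

### The arm

A 7-joint arm with a two-finger parallel gripper is mounted at the origin on the work surface. World frame = base frame: x ahead of the robot, y to its left, z up, the work surface at z = 0. Lengths are in m, angles in rad, forces in N, time in s.
With the tool pointing down it reaches from about 0.4 to 0.875 m from the base axis. Payload 19.3 kg.
Tool frame: the origin (TCP) lies midway between the tips of the shut fingers; the grasp point (between the pads) lies bot.pinch_z behind it (bot.pinch_z is the distance from the TCP to the grasp point, in m); z points along the fingers, y is the line along which they close (so a half turn about z gives the same grasp; the last joint's range is limited). The gripper opens to 85 mm and grips with 20 to 120 N. Pads are 22 mm wide; open, the fingers measure 114 mm over their backs; the gripper's body (76 mm by 85 mm) begins 54 mm behind the grasp point. The pads swing forward as they close: fully open they stand 13 mm farther back than shut.
Start: joints at [-1.378, 0.521, -0.036, 1.599, 0.021, 1.021, -0.113], TCP at [0.162, 0.604, 0.231] pointing down, gripper open.
Joint ranges: [-2.91, 2.91], [-0.3, 2.13], [-1.5, 1.42], [0.17, 2.43], [-1.26, 4.41], [0.16, 1.93], [-2.52, 2.52]. Speed limits (rad/s): [1.89, 1.89, 2.39, 2.39, 3.01, 3.01, 3.01].

### API

Orientations are given as [roll, pitch, yaw] about the fixed x, y, z axes, in that order (R = Rz(yaw) Ry(pitch) Rx(roll)).
In Python, from workcell import readout, grab_frame, camera_info, workorder, bot gives the robot as it stands. The module is installed in compiled form; this text tells all that it offers.
- The arm moves only by the tool drive_tool, never from a script. Its argument "targets" is a list of rows, each an object of numbers: "dx", "dy", "dz": the shift along the tool's x, y, z as a fraction of full scale; "yaw": the turn about the tool's z as a fraction of full scale; "fingers": the closure, from 0 (fully open) to 1 (shut). In form: [{"dx": .., "dy": .., "dz": .., "yaw": .., "fingers": ..}, ...]. A call has 1 to 20 rows; each row shifts and turns the commanded pose from where the row before left it, along the tool's axes as they then stand; what a row does not reach is not made up. Full scale, the value 1, is 0.1 m for a shift and 90 degrees for a turn. A row lasts 1/10 s, in which the tool goes at most 50 mm and 8.59 degrees, less where a joint would pass 70% of its speed; a pose out of reach is approached as far as the arm can. A call with a number of a shift or a turn outside -1 to 1 is refused whole. A call with a gripper value outside its range is refused whole. The fingers move at their own pace and stop on an object; "squeeze" is the grip in N (left out, the last holds). Time passes only in rows, so rows that do not move let the fingers close. It gives the time, the measured TCP pose, the force, the opening and the grip force at its end, in the units of the state.
- readout.observe(): the state, without advancing time (a new reading comes with each control period).
- grab_frame(name): name is "side" or "top" or "wrist"; returns the picture (420x560x3 uint8, blue, green, red); there is no depth.
- camera_info(name): a dict with "fx", "fy", "cx", "cy" (pixels), "D" ([k1, k2, p1, p2, k3] as OpenCV has them; the pictures are not rectified), "T" (4x4, takes a point from camera to world coordinates); the wrist camera has in their place "hand_eye" (4x4, takes a point from camera to tool coordinates, whose origin is the TCP and whose axes are the flange's). Camera axes: x right, y up, looking along -z (the intrinsics and any distortion apply to the point x, -y, -z); pixel columns grow to the right and rows downward; lengths in m; the calibration is good to about 2 mm. A picture is of the moment at which its call begins: read the wrist's pose just before it. camera_info takes no time and is no camera call.
- workorder.job_done(): hands the job in; it is judged then, once.
The state is a dict: "clock": time; "qpos": joint angles; "qd": joint speeds; "joint_efforts": joint torques, N m; "position": TCP position; "tool_rot": TCP orientation; "force": force on the tool from outside, world axes, zero at the start; "moment": the same for the moment, N m; "grip_width": finger opening in m; "finger_force": force on a finger pad.
Only numpy, scipy, OpenCV 4.12 (cv2) and the standard library are available. Lean on these libraries where they do the work, as an engineer would, in place of code of your own. Each camera call takes 0.05 s, during which the arm holds its last target. There are 200 camera calls.

## Working session

There is one attempt and no reset: what is moved stays moved. The work goes in short steps, Python scripts to look and compute and a tool call to move; the robot and the scene stay as the last step left them, time stands still between calls to the robot, and variables do not carry over. Pictures are saved under pics/ and viewed, at most 14 in all, crops included, and the job is handed in when it is done.

Besides the shell and the picture viewer there is one more tool, called after "Request:" in YAML: its name, and indented under it one key for each argument. drive_tool: Moves the arm, as the interface text tells. Shift numbers are shares of 0.1 m and turn numbers shares of 90 degrees, none past 1 either way. Its arguments: {"type":"object","properties":{"targets":{"type":"array","items":{"type":"object","properties":{"dx":{"type":"number","minimum":-1,"maximum":1},"dy":{"type":"number","minimum":-1,"maximum":1},"dz":{"type":"number","minimum":-1,"maximum":1},"yaw":{"type":"number","minimum":-1,"maximum":1},"fingers":{"type":"number"}}}},"squeeze":{"type":"number"}},"required":["targets"]}

```bash
mkdir -p pics
python3 - <<'E'
from workcell import readout, grab_frame, camera_info, bot
import cv2,numpy as np
s=readout.observe();print(s, bot.pinch_z)
for n in("top","side","wrist"):
    cv2.imwrite(f"pics/{n}0.png",grab_frame(n)); c=camera_info(n); print(n,{k:np.round(v,4).tolist() for k,v in c.items()})
E
```

```text
{'clock': 0.0, 'qpos': array([-1.37817643,  0.52196893, -0.03630779,  1.59999416,  0.02119271,
        1.02107762, -0.11280934]), 'qd': array([ 8.29292274e-05, -1.72958289e-04, -2.68994820e-05,  4.27770861e-04,
        7.00376626e-04, -4.79298256e-04,  9.02953576e-04]), 'joint_efforts': array([-2.46923139e-05, -9.27118564e+01,  1.97988667e+00, -3.69936705e+01,
        1.78582768e-02,  7.99875415e-03,  2.69408261e-06]), 'position': array([0.16233779, 0.60321589, 0.230759  ]), 'tool_rot': array([-3.14053221e+00,  7.85124903e-05,  2.87873242e+00]), 'force': array([-0.15189528, -0.32831412, -0.20021831]), 'moment': array([ 0.00759384,  0.0059546 , -0.0019585 ]), 'finger_force': 0.0, 'grip_width': 0.08554844882734465} 0.0187
top {'fx': 379.6883, 'fy': 379.6883, 'cx': 272.4746, 'cy': 205.5059, 'D': [0.0121, 0.0, 0.0, 0.0, 0.0], 'T': [[-0.0212, 0.978, -0.2077, 0.2817], [-0.9998, -0.02, 0.0078, 0.0107], [0.0035, 0.2078, 0.9782, 0.8539], [0.0, 0.0, 0.0, 1.0]]}
side {'fx': 401.2541, 'fy': 401.2541, 'cx': 285.396, 'cy': 197.4084, 'D': [0.0031, 0.0, 0.0, 0.0, 0.0], 'T': [[-0.7763, 0.4493, -0.4422, 0.0951], [-0.6302, -0.5682, 0.5291, 0.4366], [-0.0135, 0.6894, 0.7242, 0.6562], [0.0, 0.0, 0.0, 1.0]]}
wrist {'fx': 335.9474, 'fy': 335.9474, 'cx': 284.1781, 'cy': 215.582, 'D': [-0.0486, 0.0, 0.0, 0.0, 0.0], 'hand_eye': [[-0.0005, 0.9626, 0.271, 0.0691], [1.0, 0.0007, -0.0005, 0.0], [-0.0006, 0.271, -0.9626, -0.1419], [0.0, 0.0, 0.0, 1.0]]}
```

View pics/top0.png

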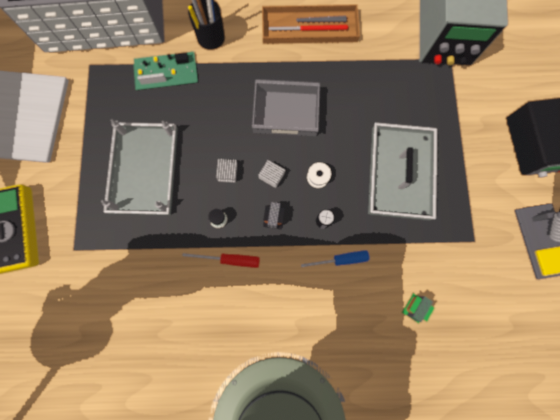

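View pics/side0.png

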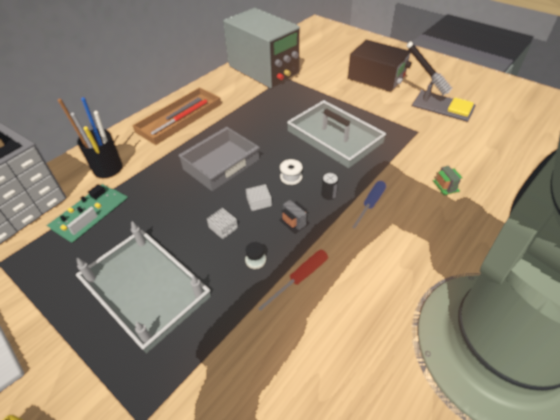

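Top view: heat sinks at (227,170) and (272,173), transformer (274,214) against its green look-alike (419,307). Capacitor (326,217), against the look-alike flux jar (218,216) and reel (319,175). Stand (142,168) has posts, bin (287,107) has none, and the upper tray (404,171) has a handle. Next, one close crop to check these choices.

```bash
cat > h.py <<'E'
import numpy as np,cv2
from workcell import readout,grab_frame,camera_info,bot
from scipy.spatial.transform import Rotation as R
def cam(n):
    c=camera_info(n);K=np.array([[c['fx'],0,c['cx']],[0,c['fy'],c['cy']],[0,0,1.]])
    if 'T' in c: T=np.array(c['T'])
    else:
        s=readout.observe();W=np.eye(4);W[:3,:3]=R.from_euler('xyz',s['tool_rot']).as_matrix();W[:3,3]=s['position'];T=W@np.array(c['hand_eye'])
    return K,np.array(c['D']),T
def ray(C,px,z):
    K,D,T=C;u=cv2.undistortPoints(np.array(px,float).reshape(-1,1,2),K,D).reshape(-1,2)
    d=np.c_[u[:,0],-u[:,1],-np.ones(len(u))]@T[:3,:3].T;o=T[:3,3];z=np.broadcast_to(z,len(u))
    return o+d*((z-o[2])/d[:,2])[:,None]
def proj(C,P):
    K,D,T=C;M=np.linalg.inv(T@np.diag([1,-1,-1,1.]));return cv2.projectPoints(np.array(P,float).reshape(-1,1,3),cv2.Rodrigues(M[:3,:3])[0],M[:3,3],K,D)[0].reshape(-1,2)
def go(x,y,z=None,yaw=None):  # remaining move in tool axes, fractions of full scale; yaw=desired world dir (rad) of closing axis
    s=readout.observe();p=s['position'];w=s['tool_rot'][2];d=np.array([x,y])-p[:2]
    o=[d@[np.cos(w),np.sin(w)]*10,d@[np.sin(w),-np.cos(w)]*10]
    if z is not None:o.append((p[2]-z)*10)
    t=None
    if yaw is not None:
        c=w-np.pi/2; t=-((yaw-c+np.pi/2)%np.pi-np.pi/2)/(np.pi/2)
    print('dx,dy,dz',np.round(o,3),'yaw',t and round(t,3),'pos',p.round(4),'w',w.round(3),'q7',s['qpos'][6].round(2),'t',round(s['clock'],1))
E
python3 - <<'E'
from h import *
im=cv2.imread('pics/top0.png');cv2.imwrite('pics/c1.png',cv2.resize(im[65:245,95:445],None,fx=2.28,fy=2.28,interpolation=cv2.INTER_CUBIC))
C=cam('top')
n='hs1 hs2 tr cap reel jar stand tray bin'.split()
for a,b in zip(n,ray(C,[(227,170),(272,173),(274,214),(326,217),(319,175),(218,216),(142,168),(404,171),(287,107)],[.031,.031,.045,.055,.035,.043,.02,.02,.02])):print(a,b.round(3))
E
```

```text
hs1 [0.541 0.105 0.031]
hs2 [0.531 0.004 0.031]
tr [0.435 0.001 0.045]
cap [ 0.424 -0.11   0.055]
reel [ 0.523 -0.102  0.035]
jar [0.433 0.123 0.043]
stand [0.553 0.301 0.02 ]
tray [ 0.533 -0.299  0.02 ]
bin [ 0.697 -0.036  0.02 ]
```

View pics/c1.png

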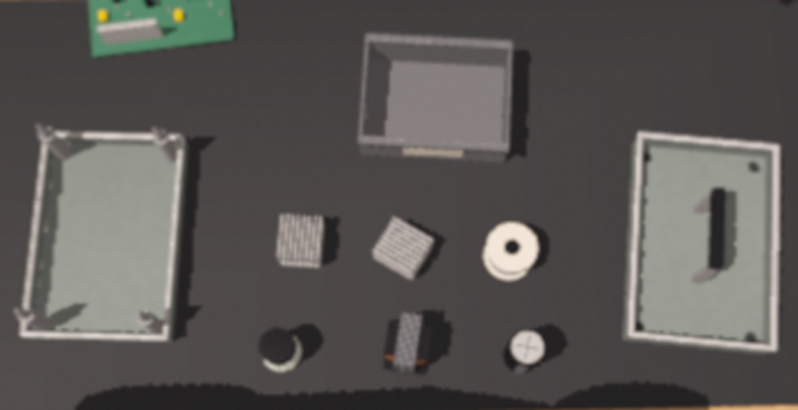

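The crop confirms the choices: stand with four posts on the left, fins vertical on heat sink 1 at (300,240), heat sink 2 turned at (404,248). The capacitor with its vent cross is at (528,347), the copper-and-iron transformer at (408,340), and the tray with its handle at (705,240). Next I move in for a wrist view over the heat sinks.

Request:
drive_tool:
  targets:
    - {"yaw": -0.085, "dz": -0.2}
    - {"yaw": -0.085, "dz": -0.2}
    - {"dz": -0.2}

```text
invalid input
```

```bash
python3 -c "
from h import *
go(.5,.05,.3,np.pi/2)"
```

```text
dx,dy,dz [-4.698 -4.466 -0.691] yaw -0.167 pos [0.1623 0.6033 0.2309] w 2.879 q7 -0.11 t 0.1
```

Request:
drive_tool:
  targets:
    - {"dx": 0, "dy": 0, "dz": -0.2, "yaw": -0.085, "fingers": 0}
    - {"dx": 0, "dy": 0, "dz": -0.2, "yaw": -0.085, "fingers": 0}
    - {"dx": 0, "dy": 0, "dz": -0.2, "yaw": 0, "fingers": 0}
  squeeze: 40

```text
clock: 0.45
position: [0.1624, 0.6033, 0.2917]
tool_rot: [-3.141, -0.0, -3.132]
force: [0.2, -0.9, 0.3]
grip_width: 0.0851
finger_force: 0.0
```

```bash
python3 -c "
from h import *
go(.5,.05,.3,np.pi/2)"
```

```text
dx,dy,dz [-3.324 -5.564 -0.083] yaw 0.006 pos [0.1624 0.6033 0.2917] w -3.132 q7 0.14 t 0.5
```

Request:
drive_tool:
  targets:
    - {"dx": -0.17, "dy": -0.28, "dz": 0, "yaw": 0, "fingers": 0}
    - {"dx": -0.17, "dy": -0.28, "dz": 0, "yaw": 0, "fingers": 0}
    - {"dx": -0.17, "dy": -0.28, "dz": 0, "yaw": 0, "fingers": 0}
    - {"dx": -0.17, "dy": -0.28, "dz": 0, "yaw": 0, "fingers": 0}
    - {"dx": -0.17, "dy": -0.28, "dz": 0, "yaw": 0, "fingers": 0}
    - {"dx": -0.17, "dy": -0.28, "dz": 0, "yaw": 0, "fingers": 0}
    - {"dx": -0.17, "dy": -0.28, "dz": 0, "yaw": 0, "fingers": 0}
    - {"dx": -0.17, "dy": -0.28, "dz": 0, "yaw": 0, "fingers": 0}
    - {"dx": -0.17, "dy": -0.28, "dz": 0, "yaw": 0, "fingers": 0}
    - {"dx": -0.17, "dy": -0.28, "dz": 0, "yaw": 0, "fingers": 0}
    - {"dx": -0.17, "dy": -0.28, "dz": 0, "yaw": 0, "fingers": 0}
    - {"dx": -0.17, "dy": -0.28, "dz": 0, "yaw": 0, "fingers": 0}
    - {"dx": -0.17, "dy": -0.28, "dz": 0, "yaw": 0, "fingers": 0}
    - {"dx": -0.17, "dy": -0.28, "dz": 0, "yaw": 0, "fingers": 0}
    - {"dx": -0.17, "dy": -0.28, "dz": 0, "yaw": 0, "fingers": 0}
    - {"dx": -0.17, "dy": -0.28, "dz": 0, "yaw": 0, "fingers": 0}
    - {"dx": -0.17, "dy": -0.28, "dz": 0, "yaw": 0, "fingers": 0}
    - {"dx": -0.17, "dy": -0.28, "dz": 0, "yaw": 0, "fingers": 0}
    - {"dx": -0.17, "dy": -0.28, "dz": 0, "yaw": 0, "fingers": 0}
    - {"dx": -0.17, "dy": -0.24, "dz": 0, "yaw": 0, "fingers": 0}

```text
clock: 2.45
position: [0.5052, 0.0473, 0.2913]
tool_rot: [-3.141, -0.0, -3.138]
force: [0.4, 0.8, 1.2]
grip_width: 0.0856
finger_force: 0.0
```

```bash
python3 -c "
from h import *
go(.5,.05,.3,np.pi/2)
C=cam('wrist');np.savez('w1.npz',K=C[0],D=C[1],T=C[2])
f=grab_frame('wrist');cv2.imwrite('pics/w1raw.png',f);cv2.imwrite('pics/w1.png',cv2.resize(f,(800,600),interpolation=cv2.INTER_CUBIC))"
```

```text
dx,dy,dz [ 0.052  0.027 -0.087] yaw 0.002 pos [0.5052 0.0473 0.2913] w -3.138 q7 1.44 t 2.5
```

View pics/w1.png

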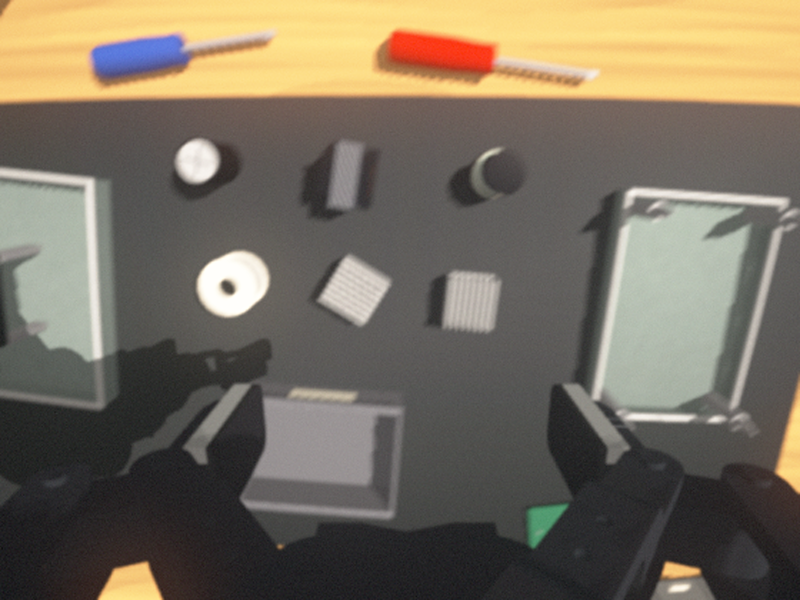

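The wrist view shows heat sink 1 at (473,301), heat sink 2 at (355,290) turned, the transformer core at (347,175), capacitor top (198,161), and the stand's rim corners (628,190), (789,200), (733,420), (595,417).

```bash
cat > loc.py <<'E'
from h import *
z=np.load('w1.npz');W=(z['K'],z['D'],z['T']);s=1/(800/560);Tp=cam('top')
def w(p,zz):return ray(W,np.array(p)*s,zz)
def t(p,zz):return ray(Tp,np.array(p)/2.28+[95,65],zz)
def rep(n,P):
    c=P.mean(0)[:2];e=[np.degrees(np.arctan2(*(P[(i+1)%4]-P[i])[[1,0]])).round(1) for i in range(4)];L=[np.linalg.norm(P[(i+1)%4]-P[i]).round(4) for i in range(4)];print(n,c.round(4),e,L)
rep('hs1 w',w([(450,271),(500,273),(494,332),(446,329)],.031))
rep('hs2 w',w([(350,255),(391,286),(361,326),(318,297)],.031))
rep('hs2 t',t([(398,217),(436,239),(412,279),(373,253)],.031))
rep('hs1 t',t([(279,213),(323,215),(322,267),(277,265)],.031))
rep('tr w',w([(337,140),(364,142),(354,210),(330,208)],.045))
rep('tr t',t([(400,312),(422,314),(412,370),(394,368)],.045))
print('cap',w([(198,161)],.055),t([(528,347)],.055))
rep('stand w',w([(628,190),(789,200),(733,420),(595,417)],.025))
rep('stand t',t([(48,133),(185,136),(168,338),(22,334)],.025))
rep('tray t',t([(639,132),(780,146),(776,350),(627,337)],.031))
rep('bin t',t([(367,36),(513,41),(508,150),(360,143)],.045))
E
python3 loc.py
```

```text
hs1 w [0.5435 0.1055] [np.float64(87.9), np.float64(-2.5), np.float64(-93.6), np.float64(177.7)] [np.float64(0.0429), np.float64(0.0532), np.float64(0.0427), np.float64(0.0521)]
hs2 w [0.5346 0.0037] [np.float64(52.2), np.float64(-36.3), np.float64(-125.6), np.float64(141.9)] [np.float64(0.0437), np.float64(0.0449), np.float64(0.0451), np.float64(0.0467)]
hs2 t [0.5307 0.0024] [np.float64(-122.4), np.float64(148.6), np.float64(54.2), np.float64(-34.6)] [np.float64(0.0441), np.float64(0.0474), np.float64(0.0467), np.float64(0.0447)]
hs1 t [0.5401 0.1058] [np.float64(-93.9), np.float64(178.8), np.float64(86.2), np.float64(-1.6)] [np.float64(0.0439), np.float64(0.0537), np.float64(0.0444), np.float64(0.0537)]
tr w [0.4378 0.0006] [np.float64(85.9), np.float64(-9.8), np.float64(-94.7), np.float64(172.0)] [np.float64(0.0208), np.float64(0.0525), np.float64(0.0192), np.float64(0.0522)]
tr t [0.4335 0.0024] [np.float64(-96.5), np.float64(168.7), np.float64(82.4), np.float64(-7.1)] [np.float64(0.0211), np.float64(0.055), np.float64(0.0171), np.float64(0.0545)]
cap [[ 0.4264804  -0.11139673  0.055     ]] [[ 0.42342934 -0.11078272  0.055     ]]
stand w [0.5558 0.3014] [np.float64(87.7), np.float64(-2.8), np.float64(-92.0), np.float64(178.7)] [np.float64(0.1438), np.float64(0.2102), np.float64(0.1381), np.float64(0.2108)]
stand t [0.5531 0.2999] [np.float64(-92.4), np.float64(177.3), np.float64(87.2), np.float64(-3.3)] [np.float64(0.1397), np.float64(0.2104), np.float64(0.1417), np.float64(0.2094)]
tray t [ 0.5331 -0.2957] [np.float64(-97.4), np.float64(172.6), np.float64(83.7), np.float64(-7.5)] [np.float64(0.1428), np.float64(0.2112), np.float64(0.1434), np.float64(0.2139)]
bin t [ 0.689  -0.0335] [np.float64(-93.3), np.float64(174.9), np.float64(86.0), np.float64(-4.1)] [np.float64(0.1497), np.float64(0.1193), np.float64(0.1478), np.float64(0.1173)]
```

Request:
drive_tool:
  targets:
    - {"dx": -0.12, "dy": 0.19, "dz": 0.3, "yaw": 0, "fingers": 0}
    - {"dx": -0.12, "dy": 0.19, "dz": 0.3, "yaw": 0, "fingers": 0}
    - {"dx": -0.12, "dy": 0.2, "dz": 0.3, "yaw": 0.03, "fingers": 0}
    - {"dx": 0, "dy": 0, "dz": 0.3, "yaw": 0, "fingers": 0}
    - {"dx": 0, "dy": 0, "dz": 0.3, "yaw": 0, "fingers": 0}
    - {"dx": 0, "dy": 0, "dz": 0.3, "yaw": 0, "fingers": 0}
    - {"dx": 0, "dy": 0, "dz": 0.3, "yaw": 0, "fingers": 0}
    - {"dx": 0, "dy": 0, "dz": 0.3, "yaw": 0, "fingers": 0}
    - {"dx": 0, "dy": 0, "dz": 0.2, "yaw": 0, "fingers": 0}
    - {"dx": 0, "dy": 0, "dz": 0.15, "yaw": 0, "fingers": 0}
    - {"dx": 0, "dy": 0, "dz": 0.1, "yaw": 0, "fingers": 0}
    - {"dx": 0, "dy": 0, "dz": 0, "yaw": 0, "fingers": 0}

```text
clock: 3.7
position: [0.5401, 0.107, 0.0055]
tool_rot: [-3.141, -0.001, 3.099]
force: [-0.3, 0.5, 0.8]
grip_width: 0.0852
finger_force: 0.0
```

```bash
python3 -c "
from h import *
go(.5415,.1055,.005,np.radians(87.5))"
```

```text
dx,dy,dz [-0.015 -0.015  0.005] yaw 0.0 pos [0.5401 0.107  0.0055] w 3.099 q7 1.39 t 3.7
```

Request:
drive_tool:
  targets:
    - {"dx": 0, "dy": 0, "dz": 0, "yaw": 0, "fingers": 1}
    - {"dx": 0, "dy": 0, "dz": 0, "yaw": 0, "fingers": 1}
    - {"dx": 0, "dy": 0, "dz": 0, "yaw": 0, "fingers": 1}
    - {"dx": 0, "dy": 0, "dz": 0, "yaw": 0, "fingers": 1}
    - {"dx": 0, "dy": 0, "dz": 0, "yaw": 0, "fingers": 1}
    - {"dx": 0, "dy": 0, "dz": 0, "yaw": 0, "fingers": 1}
    - {"dx": 0, "dy": 0, "dz": -0.1, "yaw": 0, "fingers": 1}
    - {"dx": 0, "dy": 0, "dz": -0.2, "yaw": 0, "fingers": 1}
    - {"dx": 0, "dy": 0, "dz": -0.3, "yaw": 0, "fingers": 1}
    - {"dx": 0, "dy": 0, "dz": -0.3, "yaw": 0, "fingers": 1}
    - {"dx": 0, "dy": 0, "dz": -0.2, "yaw": 0, "fingers": 1}

```text
clock: 4.8
position: [0.541, 0.1071, 0.119]
tool_rot: [3.141, 0.002, 3.098]
force: [-0.0, 0.1, -0.9]
grip_width: 0.0398
finger_force: 40.4
```

```bash
python3 -c "
from h import *
go(.5195,.302,.009,np.radians(87.4))"
```

```text
dx,dy,dz [0.298 1.938 1.1  ] yaw 0.001 pos [0.541  0.1071 0.119 ] w 3.098 q7 1.36 t 4.8
```

Request:
drive_tool:
  targets:
    - {"dx": 0.03, "dy": 0.194, "dz": 0, "yaw": 0, "fingers": 1}
    - {"dx": 0.03, "dy": 0.194, "dz": 0, "yaw": 0, "fingers": 1}
    - {"dx": 0.03, "dy": 0.194, "dz": 0, "yaw": 0, "fingers": 1}
    - {"dx": 0.03, "dy": 0.194, "dz": 0, "yaw": 0, "fingers": 1}
    - {"dx": 0.03, "dy": 0.194, "dz": 0, "yaw": 0, "fingers": 1}
    - {"dx": 0.03, "dy": 0.194, "dz": 0, "yaw": 0, "fingers": 1}
    - {"dx": 0.03, "dy": 0.194, "dz": 0, "yaw": 0, "fingers": 1}
    - {"dx": 0.03, "dy": 0.194, "dz": 0, "yaw": 0, "fingers": 1}
    - {"dx": 0.03, "dy": 0.194, "dz": 0.1, "yaw": 0, "fingers": 1}
    - {"dx": 0.03, "dy": 0.194, "dz": 0.2, "yaw": 0, "fingers": 1}
    - {"dx": 0, "dy": 0, "dz": 0.3, "yaw": 0, "fingers": 1}
    - {"dx": 0, "dy": 0, "dz": 0.2, "yaw": 0, "fingers": 1}
    - {"dx": 0, "dy": 0, "dz": 0.15, "yaw": 0, "fingers": 1}
    - {"dx": 0, "dy": 0, "dz": 0.08, "yaw": 0, "fingers": 1}
    - {"dx": 0, "dy": 0, "dz": 0.06, "yaw": 0, "fingers": 1}
    - {"dx": 0, "dy": 0, "dz": 0, "yaw": 0, "fingers": 1}
    - {"dx": 0, "dy": 0, "dz": 0, "yaw": 0, "fingers": 1}

```text
clock: 6.5
position: [0.5193, 0.3024, 0.0079]
tool_rot: [3.141, 0.001, 3.099]
force: [0.2, -0.1, -1.0]
grip_width: 0.0395
finger_force: 40.2
```

Request:
drive_tool:
  targets:
    - {"dx": 0, "dy": 0, "dz": 0.015, "yaw": 0, "fingers": 1}
    - {"dx": 0, "dy": 0, "dz": 0, "yaw": 0, "fingers": 1}

```text
clock: 6.7
position: [0.5192, 0.3024, 0.0076]
tool_rot: [3.141, 0.001, 3.098]
force: [-6.9, -4.9, 28.1]
grip_width: 0.0394
finger_force: 43.8
```

Request:
drive_tool:
  targets:
    - {"dx": 0, "dy": 0, "dz": -0.02, "yaw": 0, "fingers": 0.2}
    - {"dx": 0, "dy": 0, "dz": 0, "yaw": 0, "fingers": 0.2}
    - {"dx": 0, "dy": 0, "dz": 0, "yaw": 0, "fingers": 0.2}
    - {"dx": 0, "dy": 0, "dz": -0.2, "yaw": 0, "fingers": 0.2}
    - {"dx": 0, "dy": 0, "dz": -0.3, "yaw": 0, "fingers": 0.1}
    - {"dx": 0, "dy": 0, "dz": -0.3, "yaw": 0, "fingers": 0.1}
    - {"dx": 0, "dy": 0, "dz": -0.3, "yaw": 0, "fingers": 0}
    - {"dx": 0, "dy": -0.3, "dz": -0.2, "yaw": 0, "fingers": 0}
    - {"dx": 0, "dy": -0.3, "dz": 0, "yaw": 0, "fingers": 0}
    - {"dx": 0, "dy": -0.3, "dz": 0, "yaw": 0, "fingers": 0}
    - {"dx": 0, "dy": -0.3, "dz": 0, "yaw": 0, "fingers": 0}
    - {"dx": 0, "dy": -0.3, "dz": 0, "yaw": 0, "fingers": 0}
    - {"dx": 0, "dy": -0.3, "dz": 0, "yaw": 0, "fingers": 0}
    - {"dx": 0, "dy": -0.3, "dz": 0, "yaw": 0, "fingers": 0}
    - {"dx": 0, "dy": -0.3, "dz": 0, "yaw": 0, "fingers": 0}
    - {"dx": 0, "dy": -0.3, "dz": 0, "yaw": 0, "fingers": 0}
    - {"dx": 0, "dy": -0.28, "dz": 0, "yaw": 0, "fingers": 0}
    - {"dx": 0, "dy": 0, "dz": 0, "yaw": 0.09, "fingers": 0}
    - {"dx": 0, "dy": 0, "dz": 0, "yaw": 0.09, "fingers": 0}

```text
clock: 8.6
position: [0.506, 0.0033, 0.1379]
tool_rot: [3.142, 0.0, 2.808]
force: [-0.5, 0.0, -1.2]
grip_width: 0.0854
finger_force: 0.0
```

Request:
drive_tool:
  targets:
    - {"dx": 0, "dy": 0, "dz": 0, "yaw": 0.09, "fingers": 0}
    - {"dx": 0, "dy": 0, "dz": 0, "yaw": 0.09, "fingers": 0}
    - {"dx": 0, "dy": 0, "dz": 0, "yaw": 0.09, "fingers": 0}
    - {"dx": 0, "dy": 0, "dz": 0, "yaw": 0.09, "fingers": 0}
    - {"dx": 0, "dy": 0, "dz": 0, "yaw": 0.09, "fingers": 0}
    - {"dx": 0, "dy": 0, "dz": 0, "yaw": 0.09, "fingers": 0}
    - {"dx": 0, "dy": 0, "dz": 0, "yaw": 0.09, "fingers": 0}
    - {"dx": 0, "dy": 0, "dz": 0, "yaw": 0.09, "fingers": 0}
    - {"dx": 0, "dy": 0, "dz": 0, "yaw": 0.09, "fingers": 0}
    - {"dx": 0, "dy": 0, "dz": 0, "yaw": 0.09, "fingers": 0}
    - {"dx": 0, "dy": 0, "dz": 0, "yaw": 0.09, "fingers": 0}
    - {"dx": 0, "dy": 0, "dz": 0, "yaw": 0.09, "fingers": 0}
    - {"dx": 0, "dy": 0, "dz": 0, "yaw": 0.09, "fingers": 0}

```text
clock: 9.9
position: [0.5061, 0.0046, 0.1378]
tool_rot: [3.141, -0.0, 0.972]
force: [0.4, 1.0, 0.0]
grip_width: 0.0855
finger_force: 0.0
```

```bash
python3 -c "
from h import *
go(.5330,.003,.0055,np.radians(-37))
cv2.imwrite('pics/s1.png',grab_frame('side')[60:420,0:480])
C=cam('wrist');cv2.imwrite('pics/w2.png',grab_frame('wrist'));np.savez('w2.npz',K=C[0],D=C[1],T=C[2])
"
```

```text
dx,dy,dz [0.139 0.231 1.323] yaw 0.03 pos [0.5061 0.0046 0.1378] w 0.972 q7 -0.11 t 9.9
```

View pics/w2.png

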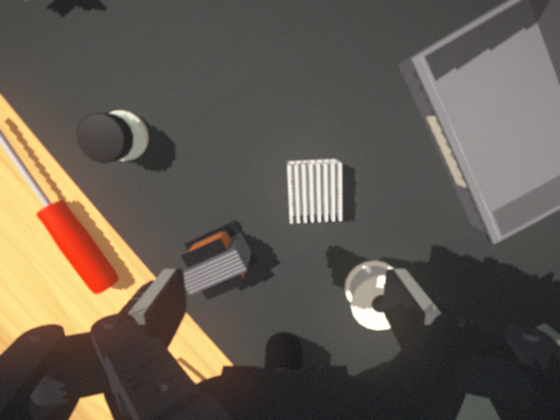

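Heat sink 2 is at (316,191) with its fins perpendicular to the closing line, so the choice of axis is right.

```bash
python3 -c "
from h import *
z=np.load('w2.npz');W=(z['K'],z['D'],z['T'])
P=ray(W,[(288,161),(342,159),(343,220),(290,222)],.031);print(P,P.mean(0));c=P.mean(0)
go(c[0],c[1],.0055,np.radians(-36))"
```

```text
[[ 0.53098247  0.03659653  0.031     ]
 [ 0.56446793  0.01516387  0.031     ]
 [ 0.54013171 -0.02490369  0.031     ]
 [ 0.50560062 -0.0028489   0.031     ]] [0.53529568 0.00600195 0.031     ]
dx,dy,dz [0.176 0.235 1.321] yaw 0.021 pos [0.506  0.0046 0.1376] w 0.976 q7 -0.11 t 10.0
```

Request:
drive_tool:
  targets:
    - {"dx": 0.08, "dy": 0.12, "dz": 0.1, "yaw": 0.02, "fingers": 0}
    - {"dx": 0.08, "dy": 0.12, "dz": 0.2, "yaw": 0, "fingers": 0}
    - {"dx": 0, "dy": 0, "dz": 0.3, "yaw": 0, "fingers": 0}
    - {"dx": 0, "dy": 0, "dz": 0.3, "yaw": 0, "fingers": 0}
    - {"dx": 0, "dy": 0, "dz": 0.2, "yaw": 0, "fingers": 0}
    - {"dx": 0, "dy": 0, "dz": 0.15, "yaw": 0, "fingers": 0}
    - {"dx": 0, "dy": 0, "dz": 0.07, "yaw": 0, "fingers": 0}
    - {"dx": 0, "dy": 0, "dz": 0, "yaw": 0, "fingers": 1}
    - {"dx": 0, "dy": 0, "dz": 0, "yaw": 0, "fingers": 1}
    - {"dx": 0, "dy": 0, "dz": 0, "yaw": 0, "fingers": 1}
    - {"dx": 0, "dy": 0, "dz": 0, "yaw": 0, "fingers": 1}
    - {"dx": 0, "dy": 0, "dz": 0, "yaw": 0, "fingers": 1}
    - {"dx": 0, "dy": 0, "dz": 0, "yaw": 0, "fingers": 1}
    - {"dx": 0, "dy": 0, "dz": -0.1, "yaw": 0, "fingers": 1}
    - {"dx": 0, "dy": 0, "dz": -0.2, "yaw": 0, "fingers": 1}
    - {"dx": 0, "dy": 0, "dz": -0.3, "yaw": 0, "fingers": 1}
    - {"dx": 0, "dy": 0, "dz": -0.3, "yaw": 0, "fingers": 1}
    - {"dx": 0, "dy": 0, "dz": -0.2, "yaw": 0, "fingers": 1}

```text
clock: 11.8
position: [0.5352, 0.0039, 0.1184]
tool_rot: [3.14, -0.001, 0.947]
force: [0.2, 0.9, -0.3]
grip_width: 0.0393
finger_force: 40.3
```

```bash
python3 -c "
from h import *
go(.5895,.299,.0085,np.radians(87.4));go(.5895,.299,.0085,np.radians(-2.6))"
```

```text
dx,dy,dz [ 2.712 -1.284  1.099] yaw 0.631 pos [0.5352 0.0039 0.1184] w 0.947 q7 -0.11 t 11.8
dx,dy,dz [ 2.712 -1.284  1.099] yaw -0.369 pos [0.5352 0.0039 0.1184] w 0.947 q7 -0.11 t 11.8
```

Request:
drive_tool:
  targets:
    - {"dx": 0.226, "dy": -0.107, "dz": 0, "yaw": 0, "fingers": 1}
    - {"dx": 0.226, "dy": -0.107, "dz": 0, "yaw": 0, "fingers": 1}
    - {"dx": 0.226, "dy": -0.107, "dz": 0, "yaw": 0, "fingers": 1}
    - {"dx": 0.226, "dy": -0.107, "dz": 0, "yaw": 0, "fingers": 1}
    - {"dx": 0.226, "dy": -0.107, "dz": 0, "yaw": 0, "fingers": 1}
    - {"dx": 0.226, "dy": -0.107, "dz": 0, "yaw": 0, "fingers": 1}
    - {"dx": 0.226, "dy": -0.107, "dz": 0, "yaw": 0, "fingers": 1}
    - {"dx": 0.226, "dy": -0.107, "dz": 0, "yaw": 0, "fingers": 1}
    - {"dx": 0.226, "dy": -0.107, "dz": 0, "yaw": 0, "fingers": 1}
    - {"dx": 0.226, "dy": -0.107, "dz": 0, "yaw": 0, "fingers": 1}
    - {"dx": 0.226, "dy": -0.107, "dz": 0, "yaw": 0, "fingers": 1}
    - {"dx": 0.226, "dy": -0.107, "dz": 0, "yaw": 0, "fingers": 1}
    - {"dx": 0, "dy": 0, "dz": 0, "yaw": 0.09, "fingers": 1}
    - {"dx": 0, "dy": 0, "dz": 0, "yaw": 0.09, "fingers": 1}
    - {"dx": 0, "dy": 0, "dz": 0, "yaw": 0.09, "fingers": 1}
    - {"dx": 0, "dy": 0, "dz": 0, "yaw": 0.09, "fingers": 1}
    - {"dx": 0, "dy": 0, "dz": 0, "yaw": 0.09, "fingers": 1}
    - {"dx": 0, "dy": 0, "dz": 0, "yaw": 0.09, "fingers": 1}
    - {"dx": 0, "dy": 0, "dz": 0, "yaw": 0.09, "fingers": 1}

```text
clock: 13.7
position: [0.589, 0.2993, 0.1169]
tool_rot: [-3.141, -0.0, -0.048]
force: [-0.8, 0.8, 0.0]
grip_width: 0.0393
finger_force: 40.5
```

```bash
python3 -c "
from h import *
go(.5895,.299,.0085,np.radians(87.4))"
```

```text
dx,dy,dz [0.005 0.003 1.084] yaw -0.002 pos [0.589  0.2993 0.1169] w -0.048 q7 -1.46 t 13.7
```

Request:
drive_tool:
  targets:
    - {"dx": 0, "dy": 0, "dz": 0.2, "yaw": 0, "fingers": 1}
    - {"dx": 0, "dy": 0, "dz": 0.3, "yaw": 0, "fingers": 1}
    - {"dx": 0, "dy": 0, "dz": 0.3, "yaw": 0, "fingers": 1}
    - {"dx": 0, "dy": 0, "dz": 0.15, "yaw": 0, "fingers": 1}
    - {"dx": 0, "dy": 0, "dz": 0.08, "yaw": 0, "fingers": 1}
    - {"dx": 0, "dy": 0, "dz": 0.05, "yaw": 0, "fingers": 1}
    - {"dx": 0, "dy": 0, "dz": 0, "yaw": 0, "fingers": 1}
    - {"dx": 0, "dy": 0, "dz": 0, "yaw": 0, "fingers": 1}

```text
clock: 14.5
position: [0.5897, 0.2992, 0.0088]
tool_rot: [-3.141, -0.001, -0.042]
force: [-1.0, 0.1, -1.0]
grip_width: 0.0391
finger_force: 40.2
```

Request:
drive_tool:
  targets:
    - {"dx": 0, "dy": 0, "dz": 0.015, "yaw": 0, "fingers": 1}
    - {"dx": 0, "dy": 0, "dz": 0, "yaw": 0, "fingers": 0.2}
    - {"dx": 0, "dy": 0, "dz": 0, "yaw": 0, "fingers": 0.2}
    - {"dx": 0, "dy": 0, "dz": 0, "yaw": 0, "fingers": 0.2}
    - {"dx": 0, "dy": 0, "dz": -0.2, "yaw": 0, "fingers": 0.2}
    - {"dx": 0, "dy": 0, "dz": -0.3, "yaw": 0, "fingers": 0.1}
    - {"dx": 0, "dy": 0, "dz": -0.4, "yaw": 0, "fingers": 0.1}
    - {"dx": 0, "dy": 0, "dz": -0.4, "yaw": 0, "fingers": 0}
    - {"dx": -0.141, "dy": 0.304, "dz": -0.1, "yaw": 0, "fingers": 0}
    - {"dx": -0.141, "dy": 0.304, "dz": 0, "yaw": 0, "fingers": 0}
    - {"dx": -0.141, "dy": 0.304, "dz": 0, "yaw": 0, "fingers": 0}
    - {"dx": -0.141, "dy": 0.304, "dz": 0, "yaw": 0, "fingers": 0}
    - {"dx": -0.141, "dy": 0.304, "dz": 0, "yaw": 0, "fingers": 0}
    - {"dx": -0.141, "dy": 0.304, "dz": 0, "yaw": 0, "fingers": 0}
    - {"dx": -0.141, "dy": 0.304, "dz": 0, "yaw": 0, "fingers": 0}
    - {"dx": -0.141, "dy": 0.304, "dz": 0, "yaw": 0, "fingers": 0}
    - {"dx": -0.141, "dy": 0.304, "dz": 0, "yaw": 0, "fingers": 0}
    - {"dx": -0.141, "dy": 0.304, "dz": 0, "yaw": 0, "fingers": 0}
    - {"dx": 0, "dy": 0, "dz": 0, "yaw": 0.066, "fingers": 0}
    - {"dx": 0, "dy": 0, "dz": 0, "yaw": 0, "fingers": 0}

```text
clock: 16.5
position: [0.4353, 0.0008, 0.1472]
tool_rot: [-3.14, -0.001, -0.151]
force: [0.2, 0.9, -0.2]
grip_width: 0.0854
finger_force: 0.0
```

```bash
python3 -c "
from h import *
go(.4360,.0015,.010,np.radians(81.5))
C=cam('wrist');cv2.imwrite('pics/w3.png',grab_frame('wrist'));np.savez('w3.npz',K=C[0],D=C[1],T=C[2])
"
```

```text
dx,dy,dz [ 0.006 -0.008  1.372] yaw -0.001 pos [0.4353 0.0008 0.1472] w -0.151 q7 -0.97 t 16.5
```

View pics/w3.png

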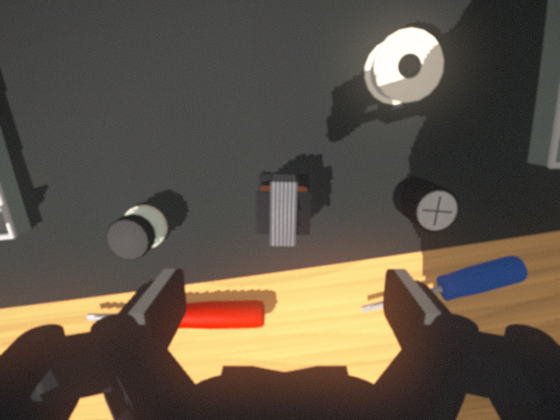

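The transformer core is square to the tool at (284,212), and the capacitor's vented top is at (436,211).

```bash
python3 -c "
from h import *
z=np.load('w3.npz');W=(z['K'],z['D'],z['T'])
P=ray(W,[(284,212),(436.5,211)],[.045,.055]);print(P)
go(P[0,0],P[0,1],.010,np.radians(81.5))"
```

```text
[[ 0.43765702  0.00097282  0.045     ]
 [ 0.42442855 -0.10934726  0.055     ]]
dx,dy,dz [0.021 0.    1.37 ] yaw 0.002 pos [0.4355 0.0013 0.147 ] w -0.146 q7 -0.97 t 16.6
```

Request:
drive_tool:
  targets:
    - {"dx": 0.02, "dy": 0, "dz": 0.2, "yaw": 0, "fingers": 0}
    - {"dx": 0, "dy": 0, "dz": 0.3, "yaw": 0, "fingers": 0}
    - {"dx": 0, "dy": 0, "dz": 0.3, "yaw": 0, "fingers": 0}
    - {"dx": 0, "dy": 0, "dz": 0.3, "yaw": 0, "fingers": 0}
    - {"dx": 0, "dy": 0, "dz": 0.17, "yaw": 0, "fingers": 0}
    - {"dx": 0, "dy": 0, "dz": 0.1, "yaw": 0, "fingers": 0}
    - {"dx": 0, "dy": 0, "dz": 0, "yaw": 0, "fingers": 1}
    - {"dx": 0, "dy": 0, "dz": 0, "yaw": 0, "fingers": 1}
    - {"dx": 0, "dy": 0, "dz": 0, "yaw": 0, "fingers": 1}
    - {"dx": 0, "dy": 0, "dz": 0, "yaw": 0, "fingers": 1}
    - {"dx": 0, "dy": 0, "dz": 0, "yaw": 0, "fingers": 1}
    - {"dx": 0, "dy": 0, "dz": 0, "yaw": 0, "fingers": 1}
    - {"dx": 0, "dy": 0, "dz": -0.1, "yaw": 0, "fingers": 1}
    - {"dx": 0, "dy": 0, "dz": -0.2, "yaw": 0, "fingers": 1}
    - {"dx": 0, "dy": 0, "dz": -0.3, "yaw": 0, "fingers": 1}
    - {"dx": 0, "dy": 0, "dz": -0.3, "yaw": 0, "fingers": 1}
    - {"dx": 0, "dy": 0, "dz": -0.2, "yaw": 0, "fingers": 1}
  squeeze: 70

```text
clock: 18.25
position: [0.4373, 0.0012, 0.1213]
tool_rot: [-3.141, -0.001, -0.146]
force: [-0.5, 0.1, -2.9]
grip_width: 0.039
finger_force: 70.9
```

```bash
python3 -c "
from h import *
go(.692,-.0345,.013,np.radians(86.5))"
```

```text
dx,dy,dz [ 2.571 -0.017  1.083] yaw -0.054 pos [0.4373 0.0012 0.1213] w -0.146 q7 -0.94 t 18.2
```

Request:
drive_tool:
  targets:
    - {"dx": 0.257, "dy": -0.002, "dz": 0, "yaw": 0, "fingers": 1}
    - {"dx": 0.257, "dy": -0.002, "dz": 0, "yaw": 0, "fingers": 1}
    - {"dx": 0.257, "dy": -0.002, "dz": 0, "yaw": 0, "fingers": 1}
    - {"dx": 0.257, "dy": -0.002, "dz": 0, "yaw": 0, "fingers": 1}
    - {"dx": 0.257, "dy": -0.002, "dz": 0, "yaw": 0, "fingers": 1}
    - {"dx": 0.257, "dy": -0.002, "dz": 0, "yaw": 0, "fingers": 1}
    - {"dx": 0.257, "dy": -0.002, "dz": 0, "yaw": 0, "fingers": 1}
    - {"dx": 0.257, "dy": -0.002, "dz": 0, "yaw": 0, "fingers": 1}
    - {"dx": 0.257, "dy": -0.002, "dz": 0, "yaw": 0, "fingers": 1}
    - {"dx": 0.257, "dy": -0.002, "dz": 0, "yaw": -0.054, "fingers": 1}
    - {"dx": 0, "dy": 0, "dz": 0.2, "yaw": 0, "fingers": 1}
    - {"dx": 0, "dy": 0, "dz": 0.3, "yaw": 0, "fingers": 1}
    - {"dx": 0, "dy": 0, "dz": 0.3, "yaw": 0, "fingers": 1}
    - {"dx": 0, "dy": 0, "dz": 0.17, "yaw": 0, "fingers": 1}
    - {"dx": 0, "dy": 0, "dz": 0.08, "yaw": 0, "fingers": 1}
    - {"dx": 0, "dy": 0, "dz": 0.03, "yaw": 0, "fingers": 1}
    - {"dx": 0, "dy": 0, "dz": 0, "yaw": 0, "fingers": 1}

```text
clock: 19.95
position: [0.6921, -0.0346, 0.0129]
tool_rot: [3.141, -0.001, -0.062]
force: [-3.5, -0.4, 5.2]
grip_width: 0.0386
finger_force: 71.4
```

Request:
drive_tool:
  targets:
    - {"dx": 0, "dy": 0, "dz": 0, "yaw": 0, "fingers": 0.25}
    - {"dx": 0, "dy": 0, "dz": 0, "yaw": 0, "fingers": 0.25}
    - {"dx": 0, "dy": 0, "dz": 0, "yaw": 0, "fingers": 0.25}
    - {"dx": 0, "dy": 0, "dz": -0.2, "yaw": 0, "fingers": 0.25}
    - {"dx": 0, "dy": 0, "dz": -0.4, "yaw": 0, "fingers": 0.25}
    - {"dx": 0, "dy": 0, "dz": -0.4, "yaw": 0, "fingers": 0.25}
    - {"dx": 0, "dy": 0, "dz": -0.4, "yaw": 0, "fingers": 0.25}
    - {"dx": 0, "dy": 0, "dz": -0.4, "yaw": 0, "fingers": 0.25}
    - {"dx": -0.143, "dy": 0.27, "dz": -0.1, "yaw": 0, "fingers": 0.25}
    - {"dx": -0.143, "dy": 0.27, "dz": 0, "yaw": 0, "fingers": 0.25}
    - {"dx": -0.143, "dy": 0.27, "dz": 0, "yaw": 0, "fingers": 0.25}
    - {"dx": -0.143, "dy": 0.27, "dz": 0, "yaw": 0, "fingers": 0.25}
    - {"dx": -0.143, "dy": 0.27, "dz": 0, "yaw": 0, "fingers": 0.25}
    - {"dx": -0.143, "dy": 0.27, "dz": 0, "yaw": 0, "fingers": 0.25}
    - {"dx": -0.143, "dy": 0.27, "dz": 0, "yaw": 0, "fingers": 0.25}
    - {"dx": -0.143, "dy": 0.27, "dz": 0, "yaw": 0, "fingers": 0.25}
    - {"dx": -0.143, "dy": 0.27, "dz": 0, "yaw": 0, "fingers": 0.25}
    - {"dx": -0.143, "dy": 0.27, "dz": 0, "yaw": 0.043, "fingers": 0.25}
    - {"dx": 0, "dy": 0, "dz": 0, "yaw": 0, "fingers": 0.25}

```text
clock: 21.85
position: [0.5295, -0.2991, 0.2033]
tool_rot: [3.14, -0.001, -0.138]
force: [-0.5, 0.5, 0.5]
grip_width: 0.0641
finger_force: 0.0
```

```bash
python3 -c "
from h import *
go(.533,-.296,.05,np.radians(82.5))
C=cam('wrist');f=grab_frame('wrist');cv2.imwrite('pics/w4.png',cv2.resize(f,(800,600),interpolation=cv2.INTER_CUBIC));np.savez('w4.npz',K=C[0],D=C[1],T=C[2])
"
```

```text
dx,dy,dz [ 0.03  -0.036  1.533] yaw -0.004 pos [ 0.5295 -0.2991  0.2033] w -0.138 q7 -0.66 t 21.9
```

View pics/w4.png

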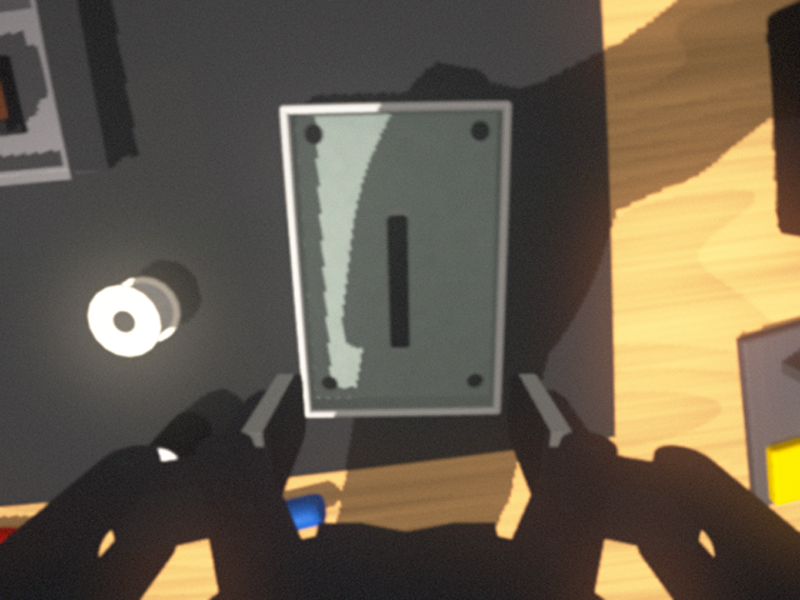

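The tray's holes are at (313,133), (480,131), (475,380), (329,382), and the handle bar runs from (397,215) to (399,347).

```bash
cat > tray.py <<'E'
from h import *
z=np.load('w4.npz');W=(z['K'],z['D'],z['T']);s=.7
P=ray(W,np.array([(313,133),(480,131),(475,380),(329,382)])*s,.008)[:,:2]
def fit(P,nom):
    a=P-P.mean(0);b=np.array(nom);return P.mean(0),np.degrees(np.arctan2((b[:,0]*a[:,1]-b[:,1]*a[:,0]).sum(),(a*b).sum())),[np.linalg.norm(P[i]-P[i-1]).round(4) for i in range(4)]
if __name__=='__main__':
    print('tray',fit(P,[(.091,.056),(.091,-.056),(-.091,-.056),(-.091,.056)]))
    H=ray(W,np.array([(397.5,215),(399.5,346.5)])*s,.069);H2=ray(W,np.array([(388,281),(408,281)])*s,.069);print(H,H.mean(0),np.degrees(np.arctan2(*(H[0]-H[1])[[1,0]])),H2)
E
python3 tray.py
```

```text
tray (array([ 0.53554029, -0.29522387]), np.float64(-6.959822805928115), [np.float64(0.1801), np.float64(0.1114), np.float64(0.1797), np.float64(0.1116)])
[[ 0.57521837 -0.30058116  0.069     ]
 [ 0.49651323 -0.29049648  0.069     ]] [ 0.5358658  -0.29553882  0.069     ] -7.301661180068335 [[ 0.53801702 -0.28958385  0.069     ]
 [ 0.53639163 -0.3012461   0.069     ]]
```

Request:
drive_tool:
  targets:
    - {"dx": -0.0327, "dy": -0.312, "dz": 0, "yaw": 0, "fingers": 0.25}
    - {"dx": -0.0327, "dy": -0.312, "dz": 0, "yaw": 0, "fingers": 0.25}
    - {"dx": -0.0327, "dy": -0.312, "dz": 0, "yaw": 0, "fingers": 0.25}
    - {"dx": -0.0327, "dy": -0.312, "dz": 0, "yaw": 0, "fingers": 0.25}
    - {"dx": -0.0327, "dy": -0.312, "dz": 0, "yaw": 0, "fingers": 0.25}
    - {"dx": -0.0327, "dy": -0.312, "dz": 0, "yaw": 0, "fingers": 0.25}
    - {"dx": -0.0327, "dy": -0.312, "dz": 0, "yaw": 0, "fingers": 0.25}
    - {"dx": -0.0327, "dy": -0.312, "dz": 0, "yaw": 0, "fingers": 0.25}
    - {"dx": -0.0327, "dy": -0.312, "dz": 0, "yaw": 0, "fingers": 0.25}
    - {"dx": -0.0327, "dy": -0.312, "dz": 0, "yaw": 0, "fingers": 0.25}
    - {"dx": -0.0327, "dy": -0.312, "dz": 0, "yaw": 0, "fingers": 0.25}
    - {"dx": -0.0327, "dy": -0.312, "dz": 0, "yaw": 0, "fingers": 0.25}
    - {"dx": -0.0327, "dy": -0.312, "dz": 0, "yaw": 0, "fingers": 0.25}
    - {"dx": -0.0327, "dy": -0.312, "dz": 0, "yaw": 0, "fingers": 0.25}
    - {"dx": -0.0327, "dy": -0.312, "dz": 0, "yaw": 0, "fingers": 0.25}
    - {"dx": -0.0327, "dy": -0.312, "dz": 0, "yaw": 0, "fingers": 0.25}
    - {"dx": -0.0327, "dy": -0.312, "dz": 0, "yaw": 0, "fingers": 0.25}
    - {"dx": -0.0327, "dy": -0.312, "dz": 0, "yaw": 0, "fingers": 0.25}
    - {"dx": -0.0327, "dy": -0.312, "dz": 0, "yaw": 0, "fingers": 0.25}
    - {"dx": 0, "dy": 0, "dz": 0, "yaw": -0.059, "fingers": 0.25}

```text
clock: 23.9
position: [0.5461, 0.3062, 0.2012]
tool_rot: [-3.141, 0.0, -0.029]
force: [0.6, 0.0, -1.3]
grip_width: 0.0639
finger_force: 0.0
```

Request:
drive_tool:
  targets:
    - {"dx": 0, "dy": 0, "dz": 0, "yaw": 0, "fingers": 0.25}
    - {"dx": 0, "dy": 0, "dz": 0, "yaw": 0, "fingers": 0.25}

```text
clock: 24.1
position: [0.547, 0.3006, 0.202]
tool_rot: [-3.141, -0.0, -0.039]
force: [0.3, -0.2, -1.1]
grip_width: 0.0641
finger_force: 0.0
```

```bash
python3 -c "
from h import *
go(.5485,.297,.2,np.radians(87.4))
C=cam('wrist');f=grab_frame('wrist');cv2.imwrite('pics/w5.png',cv2.resize(f,(800,600),interpolation=cv2.INTER_CUBIC));np.savez('w5.npz',K=C[0],D=C[1],T=C[2])
"
```

```text
dx,dy,dz [0.016 0.036 0.02 ] yaw 0.004 pos [0.547  0.3006 0.202 ] w -0.039 q7 -1.51 t 24.1
```

View pics/w5.png

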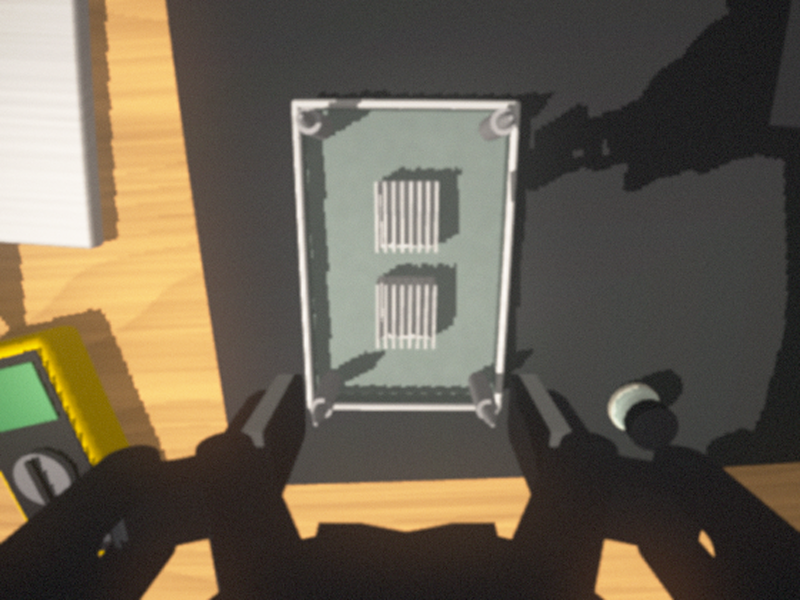

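Both heat sinks lie flat inside the stand at (406,216) and (406,313). Next I zoom in on the four posts.

```bash
python3 -c "
import cv2,numpy as np
f=cv2.imread('pics/w5.png')
t=lambda x,y:cv2.resize(f[y:y+100,x:x+100],(300,300),interpolation=cv2.INTER_CUBIC)
cv2.imwrite('pics/posts.png',np.vstack([np.hstack([t(270,80),t(450,80)]),np.hstack([t(270,350),t(440,350)])]))"
```

```text
(no output)
```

View pics/posts.png

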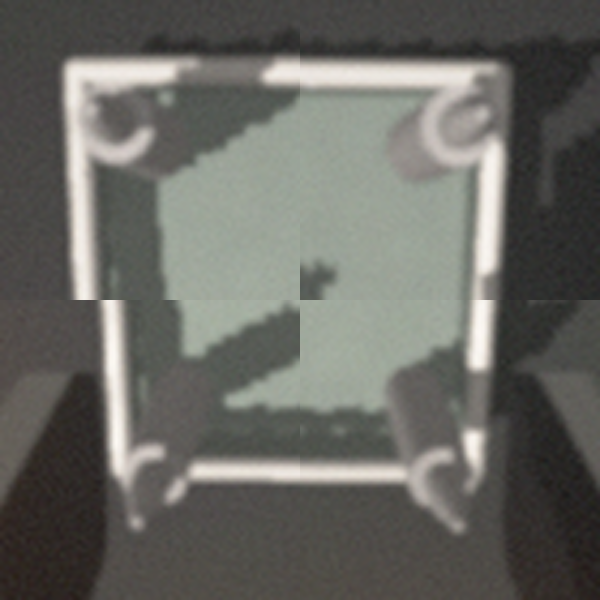

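```bash
python3 -c "
from tray import *
z=np.load('w5.npz');W=(z['K'],z['D'],z['T'])
A=np.array([(309.7,122.3),(503.7,122.7),(487,410.7),(322.7,410.3)]);B=np.array([(300.7,115),(510.7,118.3),(492.7,426),(315.3,424.7)]);D=np.array([(291.7,100),(520.7,101.3),(501,409.3),(307.3,409.3)])
n=[(.091,.056),(.091,-.056),(-.091,-.056),(-.091,.056)]
for q,h in((A,.053),(B,.074),(D,.025)):print(fit(ray(W,q*s,h)[:,:2],n))
"
```

```text
(array([0.55273149, 0.30099551]), np.float64(-2.5599433487685452), [np.float64(0.182), np.float64(0.1111), np.float64(0.182), np.float64(0.1105)])
(array([0.55354702, 0.30143901]), np.float64(-2.691724948236878), [np.float64(0.1827), np.float64(0.1113), np.float64(0.1818), np.float64(0.1119)])
(array([0.55370245, 0.30142868]), np.float64(-2.589322796190979), [np.float64(0.2121), np.float64(0.1425), np.float64(0.2112), np.float64(0.1428)])
```

Request:
drive_tool:
  targets:
    - {"dx": 0.006, "dy": 0.313, "dz": 0, "yaw": 0, "fingers": 0.25}
    - {"dx": 0.006, "dy": 0.313, "dz": 0, "yaw": 0, "fingers": 0.25}
    - {"dx": 0.006, "dy": 0.313, "dz": 0, "yaw": 0, "fingers": 0.25}
    - {"dx": 0.006, "dy": 0.313, "dz": 0, "yaw": 0, "fingers": 0.25}
    - {"dx": 0.006, "dy": 0.313, "dz": 0, "yaw": 0, "fingers": 0.25}
    - {"dx": 0.006, "dy": 0.313, "dz": 0, "yaw": 0, "fingers": 0.25}
    - {"dx": 0.006, "dy": 0.313, "dz": 0, "yaw": 0, "fingers": 0.25}
    - {"dx": 0.006, "dy": 0.313, "dz": 0, "yaw": 0, "fingers": 0.25}
    - {"dx": 0.006, "dy": 0.313, "dz": 0, "yaw": 0, "fingers": 0.25}
    - {"dx": 0.006, "dy": 0.313, "dz": 0, "yaw": 0, "fingers": 0.25}
    - {"dx": 0.006, "dy": 0.313, "dz": 0, "yaw": 0, "fingers": 0.25}
    - {"dx": 0.006, "dy": 0.313, "dz": 0, "yaw": 0, "fingers": 0.25}
    - {"dx": 0.006, "dy": 0.313, "dz": 0, "yaw": 0, "fingers": 0.25}
    - {"dx": 0.006, "dy": 0.313, "dz": 0, "yaw": 0, "fingers": 0.25}
    - {"dx": 0.006, "dy": 0.313, "dz": 0, "yaw": 0, "fingers": 0.25}
    - {"dx": 0.006, "dy": 0.313, "dz": 0, "yaw": 0, "fingers": 0.25}
    - {"dx": 0.006, "dy": 0.313, "dz": 0, "yaw": 0, "fingers": 0.25}
    - {"dx": 0.006, "dy": 0.313, "dz": 0, "yaw": 0, "fingers": 0.25}
    - {"dx": 0.006, "dy": 0.313, "dz": 0, "yaw": 0, "fingers": 0.25}
    - {"dx": 0, "dy": 0, "dz": 0, "yaw": 0.054, "fingers": 0.25}

```text
clock: 26.15
position: [0.5349, -0.2988, 0.2021]
tool_rot: [3.14, -0.001, -0.129]
force: [0.1, 1.2, -0.1]
grip_width: 0.0637
finger_force: 0.0
```

Request:
drive_tool:
  targets:
    - {"dx": 0, "dy": 0, "dz": 0, "yaw": 0, "fingers": 0.25}
    - {"dx": 0, "dy": 0, "dz": 0, "yaw": 0, "fingers": 0.25}
    - {"dx": 0, "dy": 0, "dz": 0, "yaw": 0, "fingers": 0.25}

```text
clock: 26.45
position: [0.537, -0.2933, 0.2014]
tool_rot: [-3.141, 0.0, -0.119]
force: [0.2, 0.6, -0.1]
grip_width: 0.0642
finger_force: 0.0
```

```bash
python3 -c "
from h import *
go(.5357,-.2955,.043,np.radians(82.9))"
```

```text
dx,dy,dz [-0.01   0.023  1.584] yaw 0.003 pos [ 0.537  -0.2933  0.2014] w -0.119 q7 -0.65 t 26.4
```

Request:
drive_tool:
  targets:
    - {"dx": -0.01, "dy": 0.023, "dz": 0.2, "yaw": 0.003, "fingers": 0.25}
    - {"dx": 0, "dy": 0, "dz": 0.3, "yaw": 0, "fingers": 0.25}
    - {"dx": 0, "dy": 0, "dz": 0.3, "yaw": 0, "fingers": 0.25}
    - {"dx": 0, "dy": 0, "dz": 0.3, "yaw": 0, "fingers": 0.25}
    - {"dx": 0, "dy": 0, "dz": 0.25, "yaw": 0, "fingers": 0.25}
    - {"dx": 0, "dy": 0, "dz": 0.15, "yaw": 0, "fingers": 0.25}
    - {"dx": 0, "dy": 0, "dz": 0.08, "yaw": 0, "fingers": 0.25}
    - {"dx": 0, "dy": 0, "dz": 0, "yaw": 0, "fingers": 0.25}
    - {"dx": 0, "dy": 0, "dz": 0, "yaw": 0, "fingers": 0.25}
  squeeze: 100

```text
clock: 27.35
position: [0.5359, -0.2965, 0.0443]
tool_rot: [3.141, -0.001, -0.126]
force: [1.0, 0.6, 0.5]
grip_width: 0.064
finger_force: 0.0
```

```bash
python3 -c "
from h import *
go(.5357,-.2955,.043,np.radians(82.9));go(.5357,-.2955,.043,np.radians(82.9))"
```

```text
dx,dy,dz [-0.004 -0.009  0.013] yaw -0.001 pos [ 0.5359 -0.2965  0.0443] w -0.126 q7 -0.52 t 27.4
dx,dy,dz [-0.004 -0.009  0.013] yaw -0.001 pos [ 0.5359 -0.2965  0.0443] w -0.126 q7 -0.52 t 27.4
```

Request:
drive_tool:
  targets:
    - {"dx": 0, "dy": 0, "dz": 0, "yaw": 0, "fingers": 1}
    - {"dx": 0, "dy": 0, "dz": 0, "yaw": 0, "fingers": 1}
    - {"dx": 0, "dy": 0, "dz": 0, "yaw": 0, "fingers": 1}
    - {"dx": 0, "dy": 0, "dz": 0, "yaw": 0, "fingers": 1}
    - {"dx": 0, "dy": 0, "dz": 0, "yaw": 0, "fingers": 1}
    - {"dx": 0, "dy": 0, "dz": 0, "yaw": 0, "fingers": 1}
    - {"dx": 0, "dy": 0, "dz": 0, "yaw": 0, "fingers": 1}
    - {"dx": 0, "dy": 0, "dz": 0, "yaw": 0, "fingers": 1}

```text
clock: 28.15
position: [0.5357, -0.2961, 0.0439]
tool_rot: [-3.141, -0.0, -0.126]
force: [-1.6, 2.0, 8.9]
grip_width: 0.01
finger_force: 98.4
```

Request:
drive_tool:
  targets:
    - {"dx": 0, "dy": 0, "dz": -0.05, "yaw": 0, "fingers": 1}
    - {"dx": 0, "dy": 0, "dz": -0.1, "yaw": 0, "fingers": 1}
    - {"dx": 0, "dy": 0, "dz": -0.15, "yaw": 0, "fingers": 1}
    - {"dx": 0, "dy": 0, "dz": -0.2, "yaw": 0, "fingers": 1}
    - {"dx": 0, "dy": 0, "dz": -0.25, "yaw": 0, "fingers": 1}
    - {"dx": 0, "dy": 0, "dz": -0.25, "yaw": 0, "fingers": 1}
    - {"dx": 0, "dy": 0, "dz": -0.2, "yaw": 0, "fingers": 1}
    - {"dx": 0, "dy": 0, "dz": -0.1, "yaw": 0, "fingers": 1}
    - {"dx": 0, "dy": 0, "dz": 0, "yaw": 0, "fingers": 1}
    - {"dx": 0, "dy": 0, "dz": 0, "yaw": 0, "fingers": 1}

```text
clock: 29.15
position: [0.5354, -0.2958, 0.1728]
tool_rot: [-3.141, 0.0, -0.126]
force: [0.1, -0.9, -5.1]
grip_width: 0.0099
finger_force: 97.9
```

```bash
python3 -c "
from h import *
go(.5533,.3012,.12,np.radians(87.4))
print(readout.observe()['moment'])
C=cam('wrist');f=grab_frame('wrist');cv2.imwrite('pics/w6.png',cv2.resize(f,(800,600),interpolation=cv2.INTER_CUBIC));np.savez('w6.npz',K=C[0],D=C[1],T=C[2])
"
```

```text
dx,dy,dz [-0.573 -5.946  0.528] yaw -0.051 pos [ 0.5354 -0.2958  0.1728] w -0.126 q7 -0.63 t 29.1
[-0.02055971  0.0333286   0.01835356]
```

View pics/w6.png

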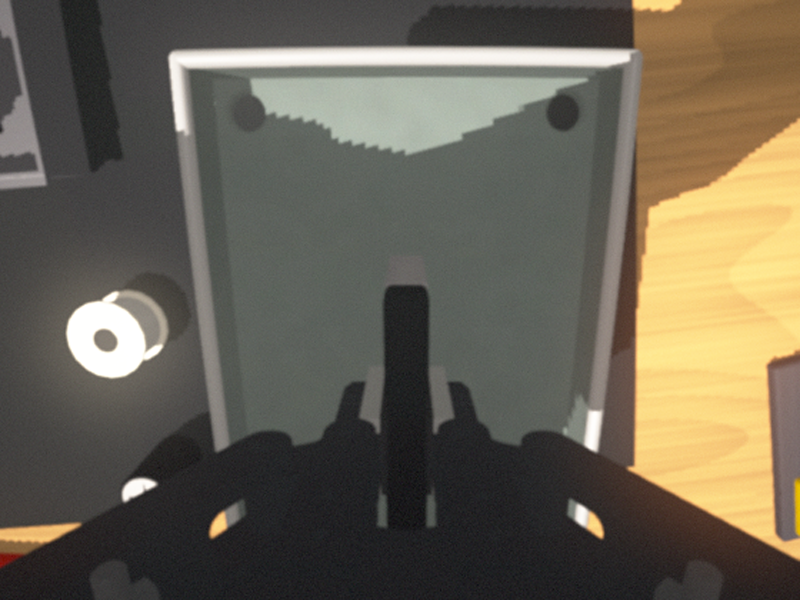

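The tray hangs level in the grip, with its front holes at (248,113) and (563,113).

```bash
python3 -c "
from tray import *
z=np.load('w6.npz');W=(z['K'],z['D'],z['T'])
P=ray(W,np.array([(248,113),(563,113)])*s,.1728-.0439+.008)[:,:2];print(P,np.linalg.norm(P[0]-P[1]))
u=P[0]-P[1];a=np.arctan2(u[1],u[0])-np.pi/2;c=P.mean(0)-.091*np.array([np.cos(a),np.sin(a)]);print(np.degrees(a),c)"
```

```text
[[ 0.63068751 -0.25202119]
 [ 0.61677003 -0.36129025]] 0.11015182294246474
-7.258615848984266 [ 0.53345805 -0.29515804]
```

Request:
drive_tool:
  targets:
    - {"dx": -0.015, "dy": -0.15, "dz": 0, "yaw": 0, "fingers": 1}
    - {"dx": -0.03, "dy": -0.31, "dz": 0, "yaw": 0, "fingers": 1}
    - {"dx": -0.03, "dy": -0.31, "dz": 0, "yaw": 0, "fingers": 1}
    - {"dx": -0.03, "dy": -0.31, "dz": 0, "yaw": 0, "fingers": 1}
    - {"dx": -0.03, "dy": -0.31, "dz": 0, "yaw": 0, "fingers": 1}
    - {"dx": -0.03, "dy": -0.31, "dz": 0, "yaw": 0, "fingers": 1}
    - {"dx": -0.03, "dy": -0.31, "dz": 0, "yaw": 0, "fingers": 1}
    - {"dx": -0.03, "dy": -0.31, "dz": 0, "yaw": 0, "fingers": 1}
    - {"dx": -0.03, "dy": -0.31, "dz": 0, "yaw": 0, "fingers": 1}
    - {"dx": -0.03, "dy": -0.31, "dz": 0, "yaw": 0, "fingers": 1}
    - {"dx": -0.03, "dy": -0.31, "dz": 0, "yaw": 0, "fingers": 1}
    - {"dx": -0.03, "dy": -0.31, "dz": 0, "yaw": 0, "fingers": 1}
    - {"dx": -0.03, "dy": -0.31, "dz": 0, "yaw": 0, "fingers": 1}
    - {"dx": -0.03, "dy": -0.31, "dz": 0, "yaw": 0, "fingers": 1}
    - {"dx": -0.03, "dy": -0.31, "dz": 0, "yaw": 0, "fingers": 1}
    - {"dx": -0.03, "dy": -0.31, "dz": 0, "yaw": 0, "fingers": 1}
    - {"dx": -0.03, "dy": -0.31, "dz": 0, "yaw": 0, "fingers": 1}
    - {"dx": -0.03, "dy": -0.31, "dz": 0, "yaw": 0, "fingers": 1}
    - {"dx": -0.03, "dy": -0.31, "dz": 0, "yaw": 0, "fingers": 1}
    - {"dx": -0.02, "dy": -0.2, "dz": 0, "yaw": 0, "fingers": 1}

```text
clock: 31.2
position: [0.5524, 0.3017, 0.1719]
tool_rot: [3.141, 0.001, -0.124]
force: [-0.2, -0.5, -4.8]
grip_width: 0.01
finger_force: 97.9
```

Request:
drive_tool:
  targets:
    - {"dx": 0, "dy": 0, "dz": 0.1, "yaw": -0.03, "fingers": 1}
    - {"dx": 0, "dy": 0, "dz": 0.15, "yaw": -0.021, "fingers": 1}
    - {"dx": 0, "dy": 0, "dz": 0.05, "yaw": 0, "fingers": 1}
    - {"dx": 0, "dy": 0, "dz": 0, "yaw": 0, "fingers": 1}
    - {"dx": 0, "dy": 0, "dz": 0, "yaw": 0, "fingers": 1}
    - {"dx": 0, "dy": 0, "dz": 0, "yaw": 0, "fingers": 1}

```text
clock: 31.8
position: [0.5534, 0.2993, 0.1438]
tool_rot: [-3.141, -0.001, -0.047]
force: [0.2, -0.9, -4.2]
grip_width: 0.0097
finger_force: 97.9
```

```bash
python3 -c "
from h import *
go(.5538,.3012,.1,np.radians(87.4));readout.observe()"
```

```text
dx,dy,dz [ 0.003 -0.02   0.438] yaw -0.001 pos [0.5534 0.2993 0.1438] w -0.047 q7 -1.48 t 31.8
```

Request:
drive_tool:
  targets:
    - {"dx": 0.003, "dy": -0.02, "dz": 0.1, "yaw": 0, "fingers": 1}
    - {"dx": 0, "dy": 0, "dz": 0.1, "yaw": 0, "fingers": 1}
    - {"dx": 0, "dy": 0, "dz": 0.04, "yaw": 0, "fingers": 1}
    - {"dx": 0, "dy": 0, "dz": 0, "yaw": 0, "fingers": 1}
    - {"dx": 0, "dy": 0, "dz": 0, "yaw": 0, "fingers": 1}

```text
clock: 32.3
position: [0.5536, 0.3012, 0.1193]
tool_rot: [3.141, -0.0, -0.046]
force: [0.2, -0.1, -4.7]
grip_width: 0.0101
finger_force: 97.9
```

```bash
python3 -c "
from h import *
go(.5538,.3012,.094,np.radians(87.4))
f=grab_frame('side');cv2.imwrite('pics/s2.png',cv2.resize(f[180:400,20:290],(780,635))[:600])"
```

```text
dx,dy,dz [ 0.002 -0.     0.253] yaw -0.001 pos [0.5536 0.3012 0.1193] w -0.046 q7 -1.46 t 32.3
```

View pics/s2.png

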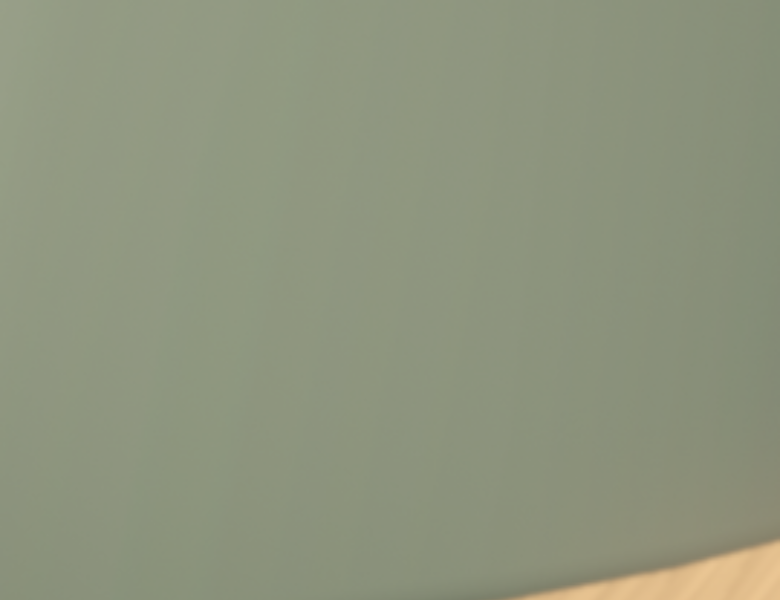

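The arm blocks the side camera, so I go down by feel in small steps.

Request:
drive_tool:
  targets:
    - {"dx": 0.002, "dy": 0, "dz": 0.04, "yaw": 0, "fingers": 1}
    - {"dx": 0, "dy": 0, "dz": 0.04, "yaw": 0, "fingers": 1}
    - {"dx": 0, "dy": 0, "dz": 0.03, "yaw": 0, "fingers": 1}
    - {"dx": 0, "dy": 0, "dz": 0, "yaw": 0, "fingers": 1}

```text
clock: 32.75
position: [0.5535, 0.3013, 0.1078]
tool_rot: [3.141, 0.001, -0.046]
force: [-0.6, -0.5, -4.6]
grip_width: 0.0099
finger_force: 98.0
```

Request:
drive_tool:
  targets:
    - {"dx": 0, "dy": 0, "dz": 0.04, "yaw": 0, "fingers": 1}
    - {"dx": 0, "dy": 0, "dz": 0.03, "yaw": 0, "fingers": 1}
    - {"dx": 0, "dy": 0, "dz": 0.02, "yaw": 0, "fingers": 1}
    - {"dx": 0, "dy": 0, "dz": 0, "yaw": 0, "fingers": 1}

```text
clock: 33.15
position: [0.5536, 0.3012, 0.099]
tool_rot: [3.141, 0.0, -0.046]
force: [-0.3, -0.4, -3.7]
grip_width: 0.01
finger_force: 98.0
```

Request:
drive_tool:
  targets:
    - {"dx": 0, "dy": 0, "dz": 0.02, "yaw": 0, "fingers": 1}
    - {"dx": 0, "dy": 0, "dz": 0.02, "yaw": 0, "fingers": 1}
    - {"dx": 0, "dy": 0, "dz": 0.01, "yaw": 0, "fingers": 1}
    - {"dx": 0, "dy": 0, "dz": 0, "yaw": 0, "fingers": 1}

```text
clock: 33.55
position: [0.5536, 0.3013, 0.0941]
tool_rot: [3.141, 0.0, -0.046]
force: [-0.5, -0.5, -4.4]
grip_width: 0.0103
finger_force: 98.0
```

Request:
drive_tool:
  targets:
    - {"dx": 0, "dy": 0, "dz": 0.01, "yaw": 0, "fingers": 1}
    - {"dx": 0, "dy": 0, "dz": 0, "yaw": 0, "fingers": 1}

```text
clock: 33.75
position: [0.5538, 0.3013, 0.0938]
tool_rot: [-3.141, -0.0, -0.046]
force: [-3.6, -1.4, 4.9]
grip_width: 0.0098
finger_force: 99.4
```

Request:
drive_tool:
  targets:
    - {"dx": 0, "dy": 0, "dz": 0, "yaw": 0, "fingers": 0.4}
    - {"dx": 0, "dy": 0, "dz": 0, "yaw": 0, "fingers": 0.4}
    - {"dx": 0, "dy": 0, "dz": 0, "yaw": 0, "fingers": 0.4}
    - {"dx": 0, "dy": 0, "dz": 0, "yaw": 0, "fingers": 0.4}
    - {"dx": 0, "dy": 0, "dz": -0.2, "yaw": 0, "fingers": 0.4}
    - {"dx": 0, "dy": 0, "dz": -0.3, "yaw": 0, "fingers": 0.4}
    - {"dx": 0, "dy": 0, "dz": -0.4, "yaw": 0, "fingers": 0.25}
    - {"dx": 0, "dy": 0, "dz": -0.4, "yaw": 0, "fingers": 0.25}
    - {"dx": 0, "dy": 0, "dz": -0.3, "yaw": 0, "fingers": 0.25}
    - {"dx": 0, "dy": 0, "dz": 0, "yaw": 0, "fingers": 0.25}
    - {"dx": 0, "dy": 0, "dz": 0, "yaw": 0, "fingers": 0.25}

```text
clock: 34.85
position: [0.5538, 0.3013, 0.2545]
tool_rot: [-3.141, -0.001, -0.046]
force: [-0.6, -0.1, -0.3]
grip_width: 0.064
finger_force: 0.0
```

```bash
python3 -c "
from h import *
go(.4245,-.1095,.2,np.radians(90))
C=cam('wrist');f=grab_frame('wrist');cv2.imwrite('pics/w7.png',cv2.resize(f,(800,600),interpolation=cv2.INTER_CUBIC));np.savez('w7.npz',K=C[0],D=C[1],T=C[2])
"
```

```text
dx,dy,dz [-1.102  4.163  0.545] yaw -0.029 pos [0.5538 0.3013 0.2545] w -0.046 q7 -1.56 t 34.9
```

View pics/w7.png

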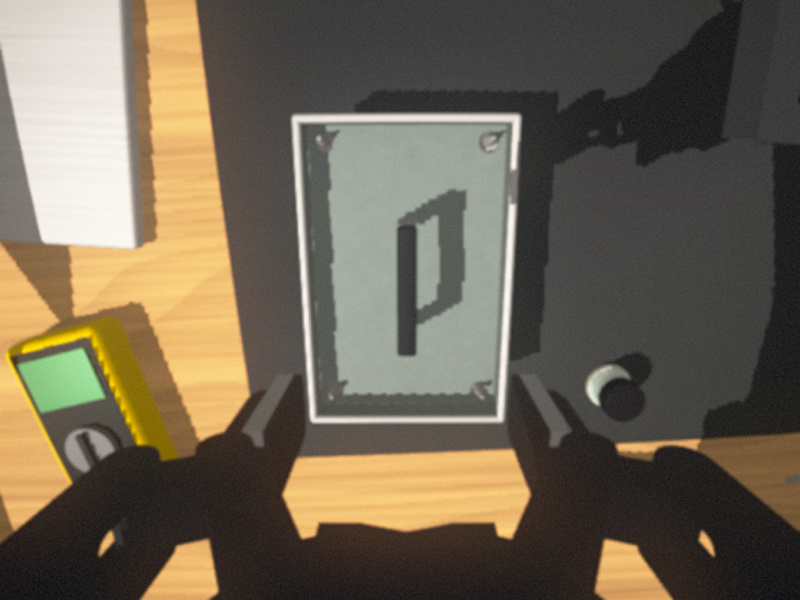

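The tray is seated, with all four pins through its corner holes at (325,140), (490,142), (337,388), (482,388). Now the capacitor.

Request:
drive_tool:
  targets:
    - {"dx": -0.0735, "dy": 0.2775, "dz": 0, "yaw": 0, "fingers": 0.25}
    - {"dx": -0.0735, "dy": 0.2775, "dz": 0, "yaw": 0, "fingers": 0.25}
    - {"dx": -0.0735, "dy": 0.2775, "dz": 0, "yaw": 0, "fingers": 0.25}
    - {"dx": -0.0735, "dy": 0.2775, "dz": 0, "yaw": 0, "fingers": 0.25}
    - {"dx": -0.0735, "dy": 0.2775, "dz": 0, "yaw": 0, "fingers": 0.25}
    - {"dx": -0.0735, "dy": 0.2775, "dz": 0, "yaw": 0, "fingers": 0.25}
    - {"dx": -0.0735, "dy": 0.2775, "dz": 0, "yaw": 0, "fingers": 0.25}
    - {"dx": -0.0735, "dy": 0.2775, "dz": 0, "yaw": 0, "fingers": 0.25}
    - {"dx": -0.0735, "dy": 0.2775, "dz": 0, "yaw": 0, "fingers": 0.25}
    - {"dx": -0.0735, "dy": 0.2775, "dz": 0, "yaw": 0, "fingers": 0.25}
    - {"dx": -0.0735, "dy": 0.2775, "dz": 0, "yaw": 0, "fingers": 0.25}
    - {"dx": -0.0735, "dy": 0.2775, "dz": 0, "yaw": 0, "fingers": 0.25}
    - {"dx": -0.0735, "dy": 0.2775, "dz": 0, "yaw": 0, "fingers": 0.25}
    - {"dx": -0.0735, "dy": 0.2775, "dz": 0, "yaw": 0, "fingers": 0.25}
    - {"dx": -0.0735, "dy": 0.2775, "dz": 0, "yaw": 0, "fingers": 0.25}
    - {"dx": 0, "dy": 0, "dz": 0.3, "yaw": 0, "fingers": 0.25}
    - {"dx": 0, "dy": 0, "dz": 0.3, "yaw": 0, "fingers": 0.25}
    - {"dx": 0, "dy": 0, "dz": 0.3, "yaw": 0, "fingers": 0.25}
    - {"dx": 0, "dy": 0, "dz": 0, "yaw": 0, "fingers": 0.25}
    - {"dx": 0, "dy": 0, "dz": 0, "yaw": 0, "fingers": 0.25}
  squeeze: 40

```text
clock: 36.9
position: [0.424, -0.1099, 0.1637]
tool_rot: [3.141, 0.001, -0.047]
force: [0.3, 0.1, 0.9]
grip_width: 0.0642
finger_force: 0.0
```

```bash
python3 -c "
from h import *
go(.4245,-.1095,.017,np.radians(90))"
```

```text
dx,dy,dz [ 0.005 -0.004  1.467] yaw -0.03 pos [ 0.424  -0.1099  0.1637] w -0.047 q7 -0.76 t 36.9
```

Request:
drive_tool:
  targets:
    - {"dx": 0.005, "dy": -0.004, "dz": 0.2, "yaw": 0, "fingers": 0.25}
    - {"dx": 0, "dy": 0, "dz": 0.3, "yaw": 0, "fingers": 0.25}
    - {"dx": 0, "dy": 0, "dz": 0.3, "yaw": 0, "fingers": 0.25}
    - {"dx": 0, "dy": 0, "dz": 0.3, "yaw": 0, "fingers": 0.25}
    - {"dx": 0, "dy": 0, "dz": 0.2, "yaw": 0, "fingers": 0.25}
    - {"dx": 0, "dy": 0, "dz": 0.17, "yaw": 0, "fingers": 0.25}
    - {"dx": 0, "dy": 0, "dz": 0, "yaw": 0, "fingers": 1}
    - {"dx": 0, "dy": 0, "dz": 0, "yaw": 0, "fingers": 1}
    - {"dx": 0, "dy": 0, "dz": 0, "yaw": 0, "fingers": 1}
    - {"dx": 0, "dy": 0, "dz": 0, "yaw": 0, "fingers": 1}
    - {"dx": 0, "dy": 0, "dz": 0, "yaw": 0, "fingers": 1}
    - {"dx": 0, "dy": 0, "dz": 0, "yaw": 0, "fingers": 1}

```text
clock: 38.1
position: [0.4258, -0.1091, 0.0176]
tool_rot: [3.141, -0.002, -0.046]
force: [-1.3, -1.1, 11.8]
grip_width: 0.0342
finger_force: 41.0
```

Request:
drive_tool:
  targets:
    - {"dx": 0, "dy": 0, "dz": -0.1, "yaw": 0, "fingers": 1}
    - {"dx": 0, "dy": 0, "dz": -0.2, "yaw": 0, "fingers": 1}
    - {"dx": 0, "dy": 0, "dz": -0.3, "yaw": 0, "fingers": 1}
    - {"dx": 0, "dy": 0, "dz": -0.3, "yaw": 0, "fingers": 1}
    - {"dx": 0, "dy": 0, "dz": -0.3, "yaw": 0, "fingers": 1}
    - {"dx": 0, "dy": 0, "dz": -0.2, "yaw": 0, "fingers": 1}
    - {"dx": 0, "dy": 0, "dz": 0, "yaw": 0, "fingers": 1}

```text
clock: 38.8
position: [0.426, -0.1089, 0.1589]
tool_rot: [-3.141, -0.004, -0.045]
force: [0.9, -0.7, -0.1]
grip_width: 0.0343
finger_force: 40.0
```

```bash
python3 -c "
from h import *
go(.486,.304,.072,np.radians(87.4))"
```

```text
dx,dy,dz [ 0.412 -4.152  0.869] yaw -0.0 pos [ 0.426  -0.1089  0.1589] w -0.045 q7 -0.75 t 38.8
```

Request:
drive_tool:
  targets:
    - {"dx": 0.0275, "dy": -0.2768, "dz": 0, "yaw": 0, "fingers": 1}
    - {"dx": 0.0275, "dy": -0.2768, "dz": 0, "yaw": 0, "fingers": 1}
    - {"dx": 0.0275, "dy": -0.2768, "dz": 0, "yaw": 0, "fingers": 1}
    - {"dx": 0.0275, "dy": -0.2768, "dz": 0, "yaw": 0, "fingers": 1}
    - {"dx": 0.0275, "dy": -0.2768, "dz": 0, "yaw": 0, "fingers": 1}
    - {"dx": 0.0275, "dy": -0.2768, "dz": 0, "yaw": 0, "fingers": 1}
    - {"dx": 0.0275, "dy": -0.2768, "dz": 0, "yaw": 0, "fingers": 1}
    - {"dx": 0.0275, "dy": -0.2768, "dz": 0, "yaw": 0, "fingers": 1}
    - {"dx": 0.0275, "dy": -0.2768, "dz": 0, "yaw": 0, "fingers": 1}
    - {"dx": 0.0275, "dy": -0.2768, "dz": 0, "yaw": 0, "fingers": 1}
    - {"dx": 0.0275, "dy": -0.2768, "dz": 0, "yaw": 0, "fingers": 1}
    - {"dx": 0.0275, "dy": -0.2768, "dz": 0, "yaw": 0, "fingers": 1}
    - {"dx": 0.0275, "dy": -0.2768, "dz": 0, "yaw": 0, "fingers": 1}
    - {"dx": 0.0275, "dy": -0.2768, "dz": 0, "yaw": 0, "fingers": 1}
    - {"dx": 0.0275, "dy": -0.2768, "dz": 0, "yaw": 0, "fingers": 1}
    - {"dx": 0, "dy": 0, "dz": 0, "yaw": 0, "fingers": 1}
    - {"dx": 0, "dy": 0, "dz": 0.2, "yaw": 0, "fingers": 1}
    - {"dx": 0, "dy": 0, "dz": 0.2, "yaw": 0, "fingers": 1}
    - {"dx": 0, "dy": 0, "dz": 0, "yaw": 0, "fingers": 1}
    - {"dx": 0, "dy": 0, "dz": 0, "yaw": 0, "fingers": 1}

```text
clock: 40.8
position: [0.4853, 0.3033, 0.1167]
tool_rot: [3.141, 0.0, -0.047]
force: [1.2, -0.5, -0.4]
grip_width: 0.0339
finger_force: 40.1
```

```bash
python3 -c "
from h import *
go(.486,.304,.0726,np.radians(87.4))"
```

```text
dx,dy,dz [ 0.007 -0.007  0.441] yaw -0.001 pos [0.4853 0.3033 0.1167] w -0.047 q7 -1.49 t 40.8
```

Request:
drive_tool:
  targets:
    - {"dx": 0.005, "dy": -0.005, "dz": 0.15, "yaw": 0, "fingers": 1}
    - {"dx": 0, "dy": 0, "dz": 0.15, "yaw": 0, "fingers": 1}
    - {"dx": 0, "dy": 0, "dz": 0.08, "yaw": 0, "fingers": 1}
    - {"dx": 0, "dy": 0, "dz": 0.04, "yaw": 0, "fingers": 1}
    - {"dx": 0, "dy": 0, "dz": 0.01, "yaw": 0, "fingers": 1}
    - {"dx": 0, "dy": 0, "dz": 0, "yaw": 0, "fingers": 1}

```text
clock: 41.4
position: [0.4859, 0.3042, 0.0734]
tool_rot: [3.142, -0.0, -0.046]
force: [0.1, 0.0, -1.7]
grip_width: 0.0341
finger_force: 40.1
```

Request:
drive_tool:
  targets:
    - {"dx": 0, "dy": 0, "dz": 0.01, "yaw": 0, "fingers": 1}
    - {"dx": 0, "dy": 0, "dz": 0, "yaw": 0, "fingers": 1}

```text
clock: 41.6
position: [0.486, 0.3044, 0.0727]
tool_rot: [-3.141, -0.001, -0.046]
force: [0.1, -1.1, 2.0]
grip_width: 0.0337
finger_force: 40.5
```

Request:
drive_tool:
  targets:
    - {"dx": 0, "dy": 0, "dz": 0, "yaw": 0, "fingers": 0.35}
    - {"dx": 0, "dy": 0, "dz": 0, "yaw": 0, "fingers": 0.35}
    - {"dx": 0, "dy": 0, "dz": 0, "yaw": 0, "fingers": 0.35}
    - {"dx": 0, "dy": 0, "dz": -0.1, "yaw": 0, "fingers": 0.35}
    - {"dx": 0, "dy": 0, "dz": -0.3, "yaw": 0, "fingers": 0.35}
    - {"dx": 0, "dy": 0, "dz": -0.4, "yaw": 0, "fingers": 0.35}
    - {"dx": 0, "dy": 0, "dz": -0.4, "yaw": 0, "fingers": 0.35}
    - {"dx": 0, "dy": 0, "dz": -0.4, "yaw": 0, "fingers": 0.35}
    - {"dx": 0, "dy": 0.3, "dz": -0.3, "yaw": 0, "fingers": 0.35}
    - {"dx": 0, "dy": 0.3, "dz": -0.2, "yaw": 0, "fingers": 0.35}
    - {"dx": 0, "dy": 0.3, "dz": 0, "yaw": 0, "fingers": 0.35}
    - {"dx": 0, "dy": 0.3, "dz": 0, "yaw": 0, "fingers": 0.35}
    - {"dx": 0, "dy": 0.3, "dz": 0, "yaw": 0, "fingers": 0.35}
    - {"dx": 0, "dy": 0.3, "dz": 0, "yaw": 0, "fingers": 0.35}
    - {"dx": 0, "dy": 0, "dz": 0, "yaw": 0, "fingers": 0.35}
    - {"dx": 0, "dy": 0, "dz": 0, "yaw": 0, "fingers": 0.35}

```text
clock: 43.2
position: [0.4775, 0.1242, 0.2828]
tool_rot: [-3.141, -0.0, -0.047]
force: [0.6, 0.7, -0.1]
grip_width: 0.0557
finger_force: 0.0
```

```bash
python3 -c "
from h import *
go(.486,.304,.0726,np.radians(87.4))
f=grab_frame('wrist');cv2.imwrite('pics/w8.png',cv2.resize(f,(800,600),interpolation=cv2.INTER_CUBIC))"
```

```text
dx,dy,dz [-0.    -1.8    2.102] yaw -0.001 pos [0.4775 0.1242 0.2828] w -0.047 q7 -1.38 t 43.2
```

View pics/w8.png

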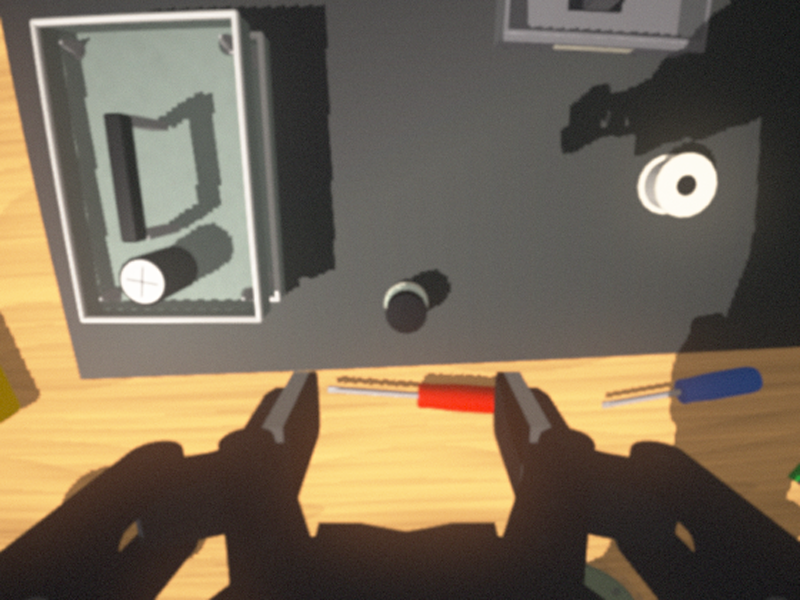

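The capacitor stands upright in the tray at (143,282), and the reel and jar are untouched. One last look, at the transformer in the bin.

```bash
python3 -c "
from h import *
f=grab_frame('top');cv2.imwrite('pics/t9.png',cv2.resize(f[70:245,100:360],(780,525),interpolation=cv2.INTER_CUBIC))"
```

```text
(no output)
```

View pics/t9.png

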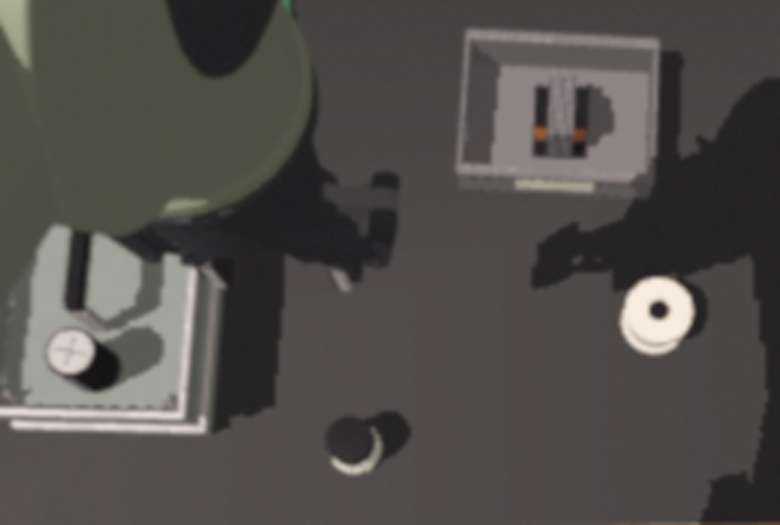

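The transformer stands upright in the bin at (560,118), and the capacitor and tray are in place, so I hand the job in.

```bash
python3 -c "
from workcell import workorder
print(workorder.job_done())"
```

```text
the job is handed in; nothing more can be done
None
```

I handed the job in at about 43 s of the 136 s allowed; the last pictures and contact forces show every part placed as asked and the reel and jar where they stood, but the hand-in gave no verdict.

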